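# Close the neck-cap drill jig

### The arm

A 6-joint arm with a two-finger parallel gripper is mounted at the origin on the work surface. World frame = base frame: x ahead of the robot, y to its left, z up, the work surface at z = 0. Lengths are in m, angles in rad, forces in N, time in s.
With the tool pointing down it reaches from about 0.3 to 0.775 m from the base axis. Payload 14.6 kg.
Tool frame: the origin (TCP) lies at the very end of the fingers, on their centre line; the grasp point (between the pads) lies 19 mm behind it; z points along the fingers, y is the direction in which the jaws open and shut (so a half turn about z gives the same grasp; the last joint's range is limited). The gripper opens to 94 mm and grips with 3 to 60 N. Pads are 16 mm wide; open, the fingers measure 119 mm over their backs; the gripper's body (75 mm by 177 mm) begins 78 mm behind the grasp point.
Start: joints at [-1.172, 0.3, 1.521, -0, 1.321, -0.067], TCP at [0.247, -0.491, 0.205] pointing down, gripper open.
Joint ranges: [-3.03, 3.03], [-0.79, 2.21], [0.23, 2.52], [-1.04, 4.18], [0, 3.07], [-2.55, 2.55]. Speed limits (rad/s): [2.22, 2.22, 2.57, 3.14, 3.14, 3.14].

### API

Orientations are given as [roll, pitch, yaw] about the fixed x, y, z axes, in that order (R = Rz(yaw) Ry(pitch) Rx(roll)).
In Python, from station import ctrl, vision, ticket gives the robot as it stands.
- The arm moves only by the tool step_arm, never from a script. Its argument "steps" is a list of rows, each an object of numbers: "x", "y", "z": the shift along the tool's x, y, z in m; "ax", "ay", "az": the turn, a rotation vector about the tool's x, y, z in degrees; "claw": the finger opening in m, from 0 to 0.094. A call has 1 to 5 rows; each row shifts and turns the pose as measured when the row begins, along the tool's axes as they then stand; what a row does not reach is not made up. A row lasts 1/12 s, in which the tool goes at most 41.7 mm and 7.16 degrees, less where a joint would pass 70% of its speed; a pose out of reach is approached as far as the arm can. A call with a gripper value outside its range is refused whole. The fingers move at their own pace and stop on an object; "grip_force" is the grip in N (left out, the last holds). Time passes only in rows, so rows that do not move let the fingers close. It gives the time, the measured TCP pose, the force and the opening at its end, in the units of the state.
- ctrl.get_obs(): the state, without advancing time (a new reading comes with each control period).
- vision.camera(name): name is "scene" or "side" or "wrist"; returns (picture, depth): 420x560x3 uint8, red, green, blue; 420x560 float32, m along the optical axis (not along the pixel's ray), 0 where there is no reading.
- vision.camera_params(name): a dict with "fov_y" (degrees; the focal length in pixels is half the picture's height over the tangent of half this angle, whatever the lens; pixels are square), "cx", "cy" (the principal point, pixels), "origin" and "attitude" of the camera in the world; the wrist camera has in their place "mount" (4x4, takes a point from camera to tool coordinates, whose origin is the TCP and whose axes are the flange's). Camera axes: x right, y up, looking along -z (the intrinsics and any distortion apply to the point x, -y, -z); pixel columns grow to the right and rows downward; lengths in m; the calibration is good to about 2 mm. A picture is of the moment at which its call begins: read the wrist's pose just before it. camera_params takes no time and is no camera call.
- ticket.hand_in(): hands the job in, once; it reports no verdict.
The state is a dict: "time_s": time; "qpos": joint angles; "joint_vel": joint speeds; "tau": joint torques, N m; "ee_pos": TCP position; "eef_rot": TCP orientation; "force": force on the tool from outside, world axes, zero at the start; "moment": the same for the moment, N m; "grip_width": finger opening in m.
Only numpy, scipy, OpenCV 4.12 (cv2) and the standard library are available. Lean on these libraries where they do the work, as an engineer would, in place of code of your own. Each camera call takes 0.05 s, during which the arm holds its last target.

### The job

Swing the red catch fully clear of the aluminium drill plate, lift the plate out of its wooden cradle by the black handle and lower it level onto the two guide pins of the drill jig until it lies flush and fully home over the neck cap, then let go. Keep the plate level all the way, lower it under control rather than dropping it, and leave the other things on the bench where they are.

Things in the scene. Friction and masses are not known exactly. Their poses are not given: they have to be found in the camera images.
- plate_grip (a point): centre of the drill plate's black bridge handle: a bar 14 mm wide (x), 80 mm long (y), 14 mm high, on two round feet at y +32 and -32 mm. Midway between the plate's holes, 47 mm above the plate's underside (33 mm above its top face, 7 mm below the bar's top); z is the plate's normal. Plate: see body plate
- plate: aluminium drill plate 90 mm (x) x 170 mm (y) x 14 mm, 0.5 to 0.8 kg, balanced about its middle; origin in the middle of its underside. 14 mm through holes at x 0, y +65 and -65 mm. Starts lying in the cradle, underside 20 mm above the bench. Either way round fits the jig
- cradle: wooden storage cradle fixed to the bench, 106 mm (x) x 190 mm (y), rubber bed 20 mm high, steel lips to 28 mm height round the plate; origin under its centre, axes as the plate's at the start (long side along y). The catch stands at its -x, -y corner
- catch (a joint): angle (rad) of the flat red catch arm on its upright pivot. At 0 it points along the cradle's +x, 3 mm above the plate's -y end: the plate cannot be lifted. Grows clockwise seen from above, swinging outwards past the plate's -y end, to a stop at 1.7; clear of the plate from 1.3. Starts at 0 to 0.2. Light friction (1 N at the knob), stays where left
- catch_knob (a point): middle of the red upright round knob at the end of the catch arm: 14 mm in diameter, from 45 to 79 mm above the bench, on the 8 mm thick arm; this point is 64 mm above the bench
- catch_pivot (a point): the catch's pivot axis (upright, fixed), 48 mm from the knob's axis, given at the height of the knob's middle; it stands at x -62, y -70 mm in the cradle's axes
- jig_seat (a point): middle of the drill jig (fixed), midway between its two upright guide pins, at the height where the plate's underside rests when fully home, 34 mm above the bench. Pins at y +65 and -65 mm from here, 11 mm in diameter, tops 76 mm above the bench, uppermost 11 mm tapered to a 4 mm nose
- jig: the same jig: grey base 110 mm (x) x 200 mm (y) x 22 mm high, origin under its centre on the bench; at the foot of each pin a round shoulder 34 mm wide, 34 mm above the bench, carries the plate. A round wooden neck cap (76 mm wide, top 31 mm above the bench) is already loaded between the pins
- glue: white glue bottle with an orange cap, 58 mm across, 190 mm tall, standing between the cradle and the jig towards the far side; origin under its centre
- tin: small open steel tin of clips, 60 mm across, 30 mm high, between cradle and jig; origin under its centre
- screwdriver: screwdriver 150 mm long lying on the bench near the robot, under 35 mm high; its length is its x axis
- capblank: plain turned wooden blank, 80 mm across, 45 mm high, at the back; origin under its centre
- jar: amber jar with a steel lid, 64 mm across, 85 mm tall, on the right side of the bench; origin under its centre
- can: steel can with a blue band, 56 mm across, 120 mm tall, on the left side of the bench; origin under its centre

How it is judged:
By the outcome, as a careful person would: the job done as asked, in the order asked, and still so for the second after the job is handed in, with the robot touching nothing.
It also fails if it takes over 61 s, if anything falls off the work surface, if the arm or the gripper's body presses on something with over 40 N, if the wrist force passes 120 N, or if a joint passes its speed limit or range.

## Working session

There is one attempt and no reset: what is moved stays moved. The work goes in short steps, Python scripts to look and compute and a tool call to move; the robot and the scene stay as the last step left them, time stands still between calls to the robot, and variables do not carry over. Pictures are saved under pics/ and viewed, and the job is handed in when it is done.

Besides the shell and the picture viewer there is one more tool, called by a JSON object that holds its "op" and its "data". step_arm: Moves the arm, as the interface text tells. Its arguments: {"type":"object","properties":{"steps":{"type":"array"},"grip_force":{"type":"number"}},"required":["steps"]}

```bash
ls; mkdir -p pics; python3 - <<'E'
from station import ctrl, vision, ticket
import cv2,numpy as np
print(ctrl.get_obs())
for n in ["scene","side","wrist"]:
    p=vision.camera_params(n);print(n,p)
    im,d=vision.camera(n)
    np.savez(f"pics/{n}0.npz",im=im,d=d)
    cv2.imwrite(f"pics/{n}0.png",im[:,:,::-1])
E
```

```text
pics
{'time_s': 0.0, 'qpos': array([-1.17155632e+00,  3.00452197e-01,  1.52158749e+00,  5.68939436e-06,
        1.32069182e+00, -6.66116347e-02]), 'joint_vel': array([-0.00071949, -0.00070597,  0.00115563, -0.00077797,  0.00268791,
        0.00032168]), 'tau': array([-4.39662963e-04, -5.31802726e+01, -3.52736056e+01,  7.08753197e-02,
        2.43863388e-02, -8.89891680e-05]), 'ee_pos': array([ 0.24694156, -0.49115207,  0.20489399]), 'eef_rot': array([-3.14045669e+00, -8.13036834e-05,  4.65850185e-01]), 'force': array([ 0.62143835, -0.21403664,  0.33459531]), 'moment': array([ 0.05911079, -0.03761143, -0.01106404]), 'grip_width': 0.09422629540400353}
scene {'fov_y': 48.549312864101765, 'cx': 280.4608211470764, 'cy': 212.6614178672634, 'origin': array([1.65673934, 0.2538025 , 1.07649226]), 'attitude': array([0.83460093, 0.00821497, 1.81971995])}
side {'fov_y': 49.02866066513793, 'cx': 283.81384747570615, 'cy': 206.78483459555073, 'origin': array([-0.08927892,  0.63720672,  0.84962506]), 'attitude': array([ 0.89075426,  0.01565402, -2.37036094])}
wrist {'fov_y': 61.57738629623358, 'cx': 273.99990848074276, 'cy': 206.12318888713486, 'mount': array([[ 6.25555197e-04,  9.61143726e-01,  2.76047726e-01,
         7.97338906e-02],
       [ 9.99999716e-01, -4.85271608e-04, -5.76491828e-04,
        -5.77986373e-04],
       [-4.20133379e-04,  2.76048008e-01, -9.61143756e-01,
        -1.78780935e-01],
       [ 0.00000000e+00,  0.00000000e+00,  0.00000000e+00,
         1.00000000e+00]])}
```

View pics/scene0.png

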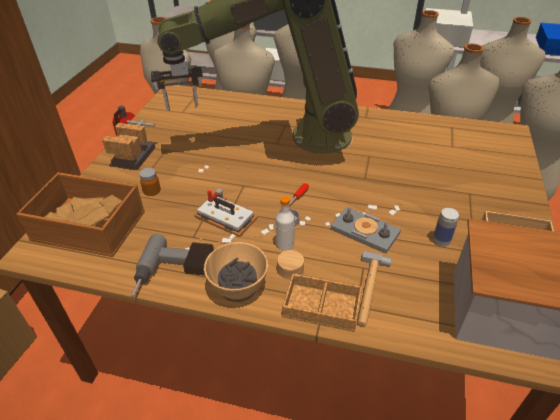

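View pics/side0.png

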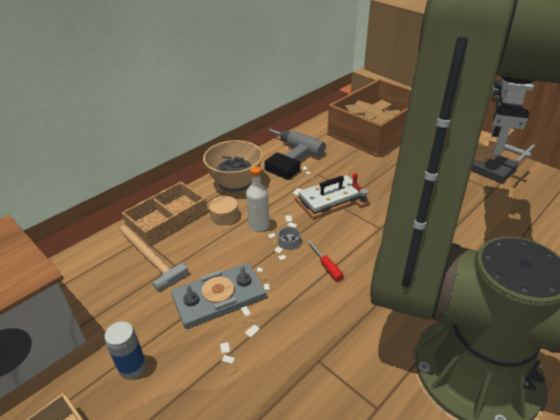

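View pics/wrist0.png

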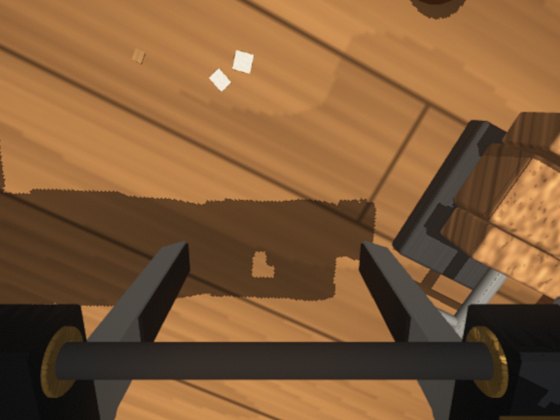

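The scene view shows the plate around (226,212) with the red knob near (210,196), and the jig around (366,229). The side view shows the plate at (332,193), the knob at (355,182) and the jig at (218,290). In both, the glue bottle and tin stand between cradle and jig. Next I locate them in world coordinates.

```bash
cat > h.py <<'E'
import numpy as np,cv2
from scipy.spatial.transform import Rotation as R
from station import ctrl, vision, ticket
def pose(n,obs=None):
    p=vision.camera_params(n)
    f=210/np.tan(np.radians(p['fov_y']/2))
    if n=='wrist':
        T=np.eye(4);T[:3,:3]=R.from_euler('xyz',obs['eef_rot']).as_matrix();T[:3,3]=obs['ee_pos']
        M=T@p['mount'];return f,p['cx'],p['cy'],M[:3,:3],M[:3,3]
    return f,p['cx'],p['cy'],R.from_euler('xyz',p['attitude']).as_matrix(),np.array(p['origin'])
def rays(P,uv):
    f,cx,cy,A,o=P;uv=np.atleast_2d(uv).astype(float)
    d=np.c_[(uv[:,0]-cx)/f,-(uv[:,1]-cy)/f,-np.ones(len(uv))]
    return d@A.T,o
def onplane(P,uv,z):
    d,o=rays(P,uv);return o+d*((z-o[2])/d[:,2])[:,None]
def proj(P,X):
    f,cx,cy,A,o=P;c=(np.atleast_2d(X)-o)@A
    return np.c_[cx+f*c[:,0]/-c[:,2],cy-f*c[:,1]/-c[:,2]]
def cloud(P,dep):
    v,u=np.mgrid[0:420,0:560]
    d,o=rays(P,np.c_[u.ravel(),v.ravel()])
    return (o+d*dep.reshape(-1,1)).reshape(420,560,3)
def two(P1,uv1,P2,uv2):
    d1,o1=rays(P1,uv1);d2,o2=rays(P2,uv2);d1=d1[0];d2=d2[0]
    s=np.linalg.lstsq(np.c_[d1,-d2],o2-o1,rcond=None)[0]
    a=o1+s[0]*d1;b=o2+s[1]*d2;return (a+b)/2,np.linalg.norm(a-b)
E
python3 - <<'E'
from h import *
boxes={'scene':{'plate':(190,185,262,235),'jig':(325,200,405,252)},'side':{'plate':(290,165,375,220),'jig':(165,255,275,325)}}
for n in ['scene','side']:
    z=np.load(f'pics/{n}0.npz');P=pose(n);C=cloud(P,z['d']);im=z['im'];hsv=cv2.cvtColor(im,cv2.COLOR_RGB2HSV)
    print(n)
    red=(((hsv[...,0]<6)|(hsv[...,0]>174))&(hsv[...,1]>170)&(hsv[...,2]>70))
    for k,(a,b,c,d) in boxes[n].items():
        X=C[b:d,a:c];I=im[b:d,a:c]
        big=cv2.resize(I,None,fx=7,fy=7,interpolation=cv2.INTER_CUBIC);cv2.imwrite(f'pics/{n}_{k}.png',big[:,:,::-1])
        zz=X[...,2];print(k,np.percentile(zz,[1,10,50,90,99]).round(3), 'top pts', X[(zz>.05)&(zz<.1)].mean(0).round(4))
        m=(zz>(0.029 if k=='plate' else .018))&(zz<(0.04 if k=='plate' else .027))
        xy=X[m][:,:2].astype(np.float32);print(len(xy),cv2.minAreaRect(xy), xy.mean(0))
    a,b,c,d=boxes[n]['plate'];mm=np.zeros_like(red);mm[b:d,a:c]=1;mm&=red
    v,u=np.nonzero(mm);print('red',u.mean(),v.mean(),len(u),C[mm].mean(0).round(4),np.median(C[mm],0).round(4))
E
```

```text
scene
plate [-0.006 -0.003  0.003  0.036  0.075] top pts [ 0.5715 -0.2355  0.0684]
787 ((0.5794826149940491, -0.22112679481506348), (0.1861705631017685, 0.12344126403331757), 63.168617248535156) [ 0.5868092  -0.21526252]
jig [-0.005 -0.002  0.003  0.03   0.064] top pts [0.5341 0.2465 0.0628]
879 ((0.5529552102088928, 0.23546692728996277), (0.20146720111370087, 0.1617271453142166), 69.90978240966797) [0.54262197 0.24828832]
red 211.84 195.46 50 [ 0.5351 -0.2819  0.0532] [ 0.5413 -0.2828  0.0468]
side
plate [-0.003 -0.001  0.003  0.037  0.076] top pts [ 0.5634 -0.2376  0.0683]
1004 ((0.6213847994804382, -0.243098646402359), (0.17747868597507477, 0.22328287363052368), 64.24246215820312) [ 0.5751371  -0.21157148]
jig [-0.003 -0.001  0.006  0.031  0.063] top pts [0.5285 0.2469 0.0644]
2170 ((0.5707579851150513, 0.2293284684419632), (0.2020530104637146, 0.2016860842704773), 70.5969009399414) [0.5348492  0.25332147]
red 355.6774193548387 181.3709677419355 62 [ 0.5311 -0.2846  0.0577] [ 0.5349 -0.2848  0.052 ]
```

View pics/scene_plate.png

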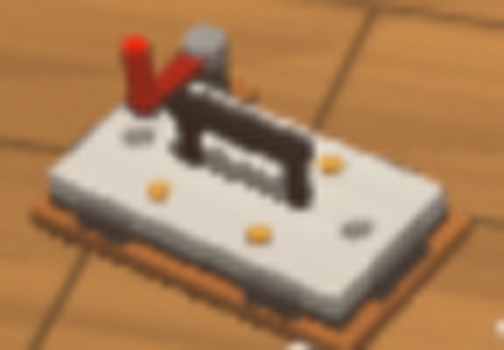

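View pics/side_plate.png

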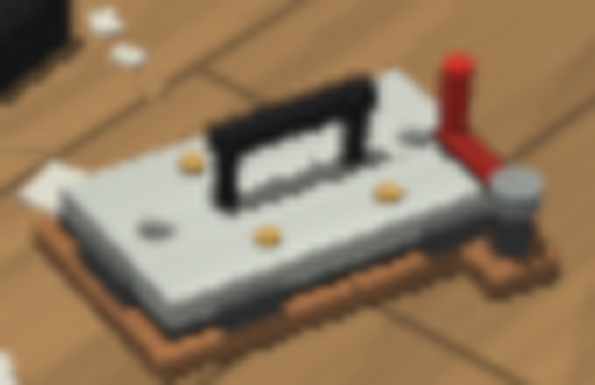

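View pics/side_jig.png

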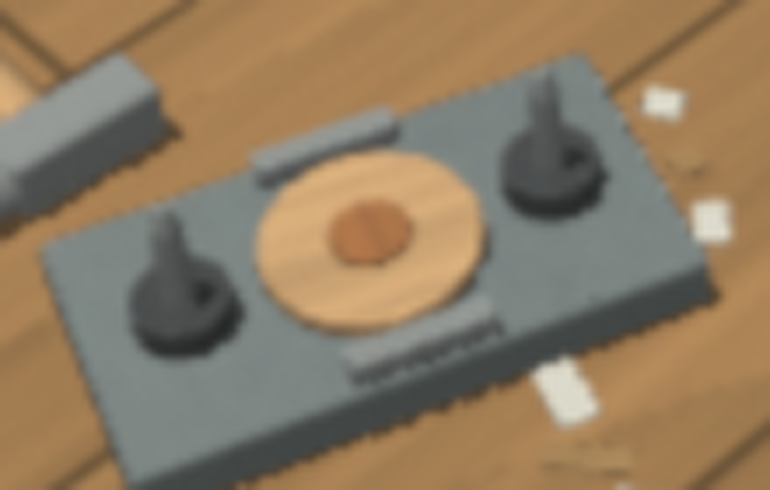

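View pics/scene_jig.png

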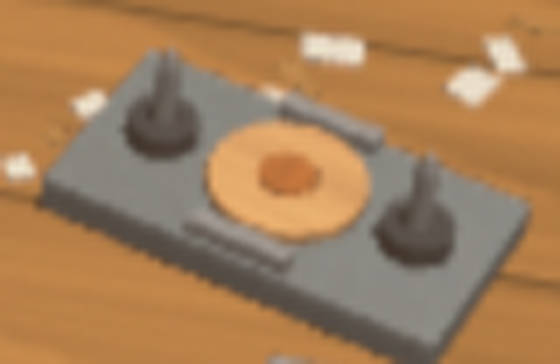

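```bash
python3 - <<'E'
from h import *
S=pose('scene');D=pose('side')
c=lambda o,l:np.array(l)/7-0.43+np.array(o)
off={'sp':(190,185),'dp':(290,165),'sj':(325,200),'dj':(165,255)}
print('plate holes'); 
hs=onplane(S,c(off['sp'],[(140,135),(357,229)]),.034);hd=onplane(D,c(off['dp'],[(413,137),(155,230)]),.034)
cs=onplane(S,c(off['sp'],[(50,175),(335,295),(445,185)]),.034);cd=onplane(D,c(off['dp'],[(60,200),(490,190),(170,305)]),.034)
def rep(n,p): 
    d=p[1]-p[0];print(n,p.round(4).tolist(),'mid',p.mean(0).round(4),np.linalg.norm(d).round(4),'ang',np.degrees(np.arctan2(d[1],d[0])).round(2))
rep('s',hs);rep('d',hd)
print('corners',cs.round(4).tolist(),cd.round(4).tolist())
rep('diag d',cd[:2])
rep('diag edge d',cd[1:])
for z,s,d in [(.076,[(168,50),(430,155)],[(545,72),(165,210)])]:
    rep('pintop s',onplane(S,c(off['sj'],s),z));rep('pintop d',onplane(D,c(off['dj'],d),z))
rep('cap',np.r_[onplane(S,c(off['sj'],[(288,173)]),.031),onplane(D,c(off['dj'],[(370,232)]),.031)])
k=two(S,c(off['sp'],[(136,45)]),D,c(off['dp'],[(457,65)]));print('knobtop',k)
p=two(S,c(off['sp'],[(206,37)]),D,c(off['dp'],[(517,182)]));print('pivtop',p)
for nm,uv in [('knob',[(136,45)])]:
    print(onplane(S,c(off['sp'],uv),.079),onplane(D,c(off['dp'],[(457,65)]),.079))
# handle top
z=np.load('pics/side0.npz');C=cloud(D,z['d']);m=np.zeros((420,560),bool);m[165:220,290:350]=1
X=C[m&(C[...,2]>.066)&(C[...,2]<.085)&(z['im'].max(2)<60)];xy=X[:,:2].astype(np.float32);print(X.mean(0),cv2.minAreaRect(xy))
for n,P in (('scene',S),('side',D)):
    z=np.load(f'pics/{n}0.npz');C=cloud(P,z['d']);
    m=(C[...,2]>.1)&(C[...,2]<.2)&(C[...,0]>.45)&(C[...,0]<.8)&(abs(C[...,1]<.3));m&=(C[...,1]>-.15)&(C[...,1]<.2)
    print('glue',C[m].mean(0) ,C[m].min(0),C[m].max(0))
E
```

```text
plate holes
s [[0.5579, -0.2839, 0.034], [0.5971, -0.1603, 0.034]] mid [ 0.5775 -0.2221  0.034 ] 0.1297 ang 72.4
d [[0.5565, -0.2865, 0.034], [0.594, -0.1629, 0.034]] mid [ 0.5753 -0.2247  0.034 ] 0.1291 ang 73.12
corners [[0.5958, -0.3156, 0.034], [0.6423, -0.1563, 0.034], [0.5575, -0.1289, 0.034]] [[0.6365, -0.1512, 0.034], [0.51, -0.2787, 0.034], [0.5572, -0.1303, 0.034]]
diag d [[0.6365, -0.1512, 0.034], [0.51, -0.2787, 0.034]] mid [ 0.5732 -0.215   0.034 ] 0.1796 ang -134.79
diag edge d [[0.51, -0.2787, 0.034], [0.5572, -0.1303, 0.034]] mid [ 0.5336 -0.2045  0.034 ] 0.1557 ang 72.34
pintop s [[0.5084, 0.1811, 0.076], [0.5511, 0.3045, 0.076]] mid [0.5297 0.2428 0.076 ] 0.1306 ang 70.9
pintop d [[0.5072, 0.1785, 0.076], [0.55, 0.3016, 0.076]] mid [0.5286 0.2401 0.076 ] 0.1304 ang 70.83
cap [[0.5293, 0.244, 0.031], [0.5296, 0.2409, 0.031]] mid [0.5294 0.2424 0.031 ] 0.0031 ang -85.0
knobtop (array([ 0.54013198, -0.28854951,  0.07694962]), np.float64(0.0025858174120878545))
pivtop (array([ 0.4941866 , -0.27233425,  0.04851222]), np.float64(0.0027394560819207917))
[[ 0.54368336 -0.28605788  0.079     ]] [[ 0.53883892 -0.28803031  0.079     ]]
[ 0.57189749 -0.22004877  0.07240106] ((0.5721081495285034, -0.22243574261665344), (0.07318682223558426, 0.012307142838835716), 74.35050201416016)
glue [ 0.6687182  -0.00088477  0.13704774] [ 0.63282847 -0.14720768  0.10001299] [0.79858389 0.03250753 0.19323412]
glue [0.64762872 0.00341311 0.13726933] [ 0.61681216 -0.14086828  0.10012574] [0.79870387 0.03093205 0.19299643]
```

```bash
cat > plan.py <<'E'
import sys
from h import *
def plan(tx,ty,tz,tyaw,n,rd=None):
    o=ctrl.get_obs();y=o['eef_rot'][2];p=o['ee_pos'];dy=(np.radians(tyaw)-y+np.pi)%(2*np.pi)-np.pi
    d=(np.array([tx,ty,tz])-p)/n
    print('pose',p.round(4),np.degrees(o['eef_rot']).round(2),'t',round(o['time_s'],2),'F',o['force'].round(1),'M',o['moment'].round(2),'w',round(o['grip_width'],4),'q',o['qpos'].round(2))
    print('left mm',((np.array([tx,ty,tz])-p)*1000).round(1),'yaw',np.degrees(dy).round(2))
    for i in range(n):
        a=y+dy*i/n;print(i,'x %.4f y %.4f z %.4f az %.2f'%(d[0]*np.cos(a)+d[1]*np.sin(a),d[0]*np.sin(a)-d[1]*np.cos(a),-d[2],-np.degrees(dy)/n))
if __name__=='__main__':
    a=[float(v) for v in sys.argv[1:]];plan(*a[:4],int(a[4]))
E
python3 plan.py .5415 -.287 .13 162.8 20
```

```text
pose [ 0.2469 -0.4912  0.205 ] [-179.95   -0.     26.69] t 0.15 F [-0.1 -0.4 -0.3] M [-0.01  0.03 -0.  ] w 0.0939 q [-1.17  0.3   1.52  0.    1.32 -0.07]
left mm [294.6 204.2 -75. ] yaw 136.11
0 x 0.0177 y -0.0025 z 0.0038 az -6.81
1 x 0.0179 y -0.0004 z 0.0038 az -6.81
2 x 0.0178 y 0.0017 z 0.0038 az -6.81
3 x 0.0175 y 0.0038 z 0.0038 az -6.81
4 x 0.0169 y 0.0059 z 0.0038 az -6.81
5 x 0.0161 y 0.0079 z 0.0038 az -6.81
6 x 0.0151 y 0.0097 z 0.0038 az -6.81
7 x 0.0138 y 0.0114 z 0.0038 az -6.81
8 x 0.0124 y 0.0130 z 0.0038 az -6.81
9 x 0.0107 y 0.0144 z 0.0038 az -6.81
10 x 0.0090 y 0.0155 z 0.0038 az -6.81
11 x 0.0071 y 0.0165 z 0.0038 az -6.81
12 x 0.0051 y 0.0172 z 0.0038 az -6.81
13 x 0.0030 y 0.0177 z 0.0038 az -6.81
14 x 0.0009 y 0.0179 z 0.0038 az -6.81
15 x -0.0013 y 0.0179 z 0.0038 az -6.81
16 x -0.0034 y 0.0176 z 0.0038 az -6.81
17 x -0.0054 y 0.0171 z 0.0038 az -6.81
18 x -0.0074 y 0.0163 z 0.0038 az -6.81
19 x -0.0093 y 0.0153 z 0.0038 az -6.81
```

{"op": "step_arm", "data": {"steps": [{"x":0.018,"y":-0.002,"z":0.002,"az":-7,"claw":0.028},{"x":0.018,"y":0,"z":0.002,"az":-7,"claw":0.028},{"x":0.018,"y":0.002,"z":0.002,"az":-7,"claw":0.028},{"x":0.018,"y":0.004,"z":0.002,"az":-7,"claw":0.028},{"x":0.017,"y":0.006,"z":0.002,"az":-7,"claw":0.028}]}}

```text
validation failed for argument at $.st...
```

{"op": "step_arm", "data": {"steps": [{"x":0.016,"y":0.008,"z":0.002,"az":-7,"claw":0.028},{"x":0.015,"y":0.01,"z":0.002,"az":-7,"claw":0.028},{"x":0.014,"y":0.012,"z":0.002,"az":-7,"claw":0.028},{"x":0.012,"y":0.013,"z":0.002,"az":-7,"claw":0.028},{"x":0.011,"y":0.014,"z":0.002,"az":-7,"claw":0.028}]}}

```text
validation failed for argument at $.st...
```

{"op": "step_arm", "data": {"steps": [{"x":0.009,"y":0.016,"z":0.002,"az":-7,"claw":0.028},{"x":0.007,"y":0.017,"z":0.002,"az":-7,"claw":0.028},{"x":0.005,"y":0.017,"z":0.002,"az":-7,"claw":0.028},{"x":0.003,"y":0.018,"z":0.002,"az":-7,"claw":0.028},{"x":0.001,"y":0.018,"z":0.002,"az":-7,"claw":0.028}]}}

```text
validation failed for argument at $.st...
```

```bash
python3 plan.py .5415 -.287 .13 162.8 10
```

```text
pose [ 0.2469 -0.4912  0.205 ] [-179.95   -0.     26.69] t 0.15 F [-0.1 -0.4 -0.3] M [-0.01  0.03 -0.  ] w 0.0939 q [-1.17  0.3   1.52  0.    1.32 -0.07]
left mm [294.6 204.2 -75. ] yaw 136.11
0 x 0.0355 y -0.0050 z 0.0075 az -13.61
1 x 0.0357 y 0.0035 z 0.0075 az -13.61
2 x 0.0339 y 0.0118 z 0.0075 az -13.61
3 x 0.0301 y 0.0194 z 0.0075 az -13.61
4 x 0.0247 y 0.0260 z 0.0075 az -13.61
5 x 0.0179 y 0.0310 z 0.0075 az -13.61
6 x 0.0101 y 0.0344 z 0.0075 az -13.61
7 x 0.0017 y 0.0358 z 0.0075 az -13.61
8 x -0.0067 y 0.0352 z 0.0075 az -13.61
9 x -0.0148 y 0.0326 z 0.0075 az -13.61
```

{"op": "step_arm", "data": {"steps": [{"x":0.018,"y":-0.002,"z":0.002,"ax":0.0,"ay":0.0,"az":-7.0,"claw":0.028}]}}

```text
time_s: 0.23
ee_pos: [0.2608, -0.4823, 0.203]
eef_rot: [-3.141, 0.0, 0.584]
force: [-0.6, 0.7, 0.6]
grip_width: 0.0902
```

{"op": "step_arm", "data": {"steps": [{"x":0.018,"y":0.0,"z":0.002,"ax":0.0,"ay":0.0,"az":-7.0,"claw":0.028},{"x":0.018,"y":0.002,"z":0.002,"ax":0.0,"ay":0.0,"az":-7.0,"claw":0.028},{"x":0.018,"y":0.004,"z":0.002,"ax":0.0,"ay":0.0,"az":-7.0,"claw":0.028},{"x":0.017,"y":0.006,"z":0.002,"ax":0.0,"ay":0.0,"az":-7.0,"claw":0.028}]}}

```text
time_s: 0.57
ee_pos: [0.3217, -0.4394, 0.1937]
eef_rot: [-3.139, -0.001, 1.087]
force: [-0.0, -0.1, 0.3]
grip_width: 0.0643
```

{"op": "step_arm", "data": {"steps": [{"x":0.016,"y":0.008,"z":0.002,"ax":0.0,"ay":0.0,"az":-7.0,"claw":0.028},{"x":0.015,"y":0.01,"z":0.002,"ax":0.0,"ay":0.0,"az":-7.0,"claw":0.028},{"x":0.014,"y":0.012,"z":0.002,"ax":0.0,"ay":0.0,"az":-7.0,"claw":0.028},{"x":0.012,"y":0.013,"z":0.002,"ax":0.0,"ay":0.0,"az":-7.0,"claw":0.028},{"x":0.011,"y":0.014,"z":0.002,"ax":0.0,"ay":0.0,"az":-7.0,"claw":0.028}]}}

```text
time_s: 0.98
ee_pos: [0.3969, -0.3823, 0.182]
eef_rot: [-3.139, -0.004, 1.712]
force: [0.2, -0.8, -1.4]
grip_width: 0.0308
```

{"op": "step_arm", "data": {"steps": [{"x":0.009,"y":0.016,"z":0.002,"ax":0.0,"ay":0.0,"az":-7.0,"claw":0.028},{"x":0.007,"y":0.017,"z":0.002,"ax":0.0,"ay":0.0,"az":-7.0,"claw":0.028},{"x":0.005,"y":0.017,"z":0.002,"ax":0.0,"ay":0.0,"az":-7.0,"claw":0.028},{"x":0.003,"y":0.018,"z":0.002,"ax":0.0,"ay":0.0,"az":-7.0,"claw":0.028},{"x":0.001,"y":0.018,"z":0.002,"ax":0.0,"ay":0.0,"az":-7.0,"claw":0.028}]}}

```text
time_s: 1.4
ee_pos: [0.4707, -0.322, 0.1703]
eef_rot: [3.141, -0.007, 2.337]
force: [-0.3, -0.8, -0.6]
grip_width: 0.0278
```

```bash
python3 plan.py .5415 -.287 .13 162.8 10
```

```text
pose [ 0.4707 -0.322   0.1703] [179.98  -0.41 133.92] t 1.4 F [-0.3 -0.8 -0.6] M [-0.02 -0.11  0.01] w 0.0278 q [-0.66  0.38  1.5   0.    1.27 -1.43]
left mm [ 70.8  35.  -40.3] yaw 28.88
0 x -0.0024 y 0.0075 z 0.0040 az -2.89
1 x -0.0028 y 0.0074 z 0.0040 az -2.89
2 x -0.0031 y 0.0072 z 0.0040 az -2.89
3 x -0.0035 y 0.0071 z 0.0040 az -2.89
4 x -0.0038 y 0.0069 z 0.0040 az -2.89
5 x -0.0042 y 0.0067 z 0.0040 az -2.89
6 x -0.0045 y 0.0065 z 0.0040 az -2.89
7 x -0.0048 y 0.0062 z 0.0040 az -2.89
8 x -0.0051 y 0.0060 z 0.0040 az -2.89
9 x -0.0054 y 0.0057 z 0.0040 az -2.89
```

{"op": "step_arm", "data": {"steps": [{"x":-0.005,"y":0.016,"z":0.008,"ax":0.0,"ay":0.0,"az":-6.0,"claw":0.028},{"x":-0.007,"y":0.015,"z":0.008,"ax":0.0,"ay":0.0,"az":-6.0,"claw":0.028},{"x":-0.008,"y":0.015,"z":0.008,"ax":0.0,"ay":0.0,"az":-6.0,"claw":0.028},{"x":-0.01,"y":0.014,"z":0.008,"ax":0.0,"ay":0.0,"az":-6.0,"claw":0.028},{"x":-0.01,"y":0.013,"z":0.008,"ax":0.0,"ay":0.0,"az":-6.0,"claw":0.028}]}}

```text
time_s: 1.82
ee_pos: [0.5484, -0.2795, 0.1288]
eef_rot: [3.138, -0.006, 2.89]
force: [-0.3, -0.1, 0.5]
grip_width: 0.028
```

```bash
python3 plan.py .5415 -.287 .13 162.8 2; python3 - <<'E'
from h import *
o=ctrl.get_obs();im,d=vision.camera('wrist');np.savez('pics/w1.npz',im=im,d=d,**{k:o[k] for k in('ee_pos','eef_rot')});cv2.imwrite('pics/w1.png',im[:,:,::-1])
E
```

```text
pose [ 0.5484 -0.2795  0.1288] [179.78  -0.32 165.58] t 1.82 F [-0.3 -0.1  0.5] M [ 0.02 -0.1   0.02] w 0.028 q [-0.53  0.52  1.4   0.    1.23 -1.85]
left mm [-6.9 -7.5  1.2] yaw -2.78
0 x 0.0024 y -0.0045 z -0.0006 az 1.39
1 x 0.0023 y -0.0046 z -0.0006 az 1.39
```

View pics/w1.png

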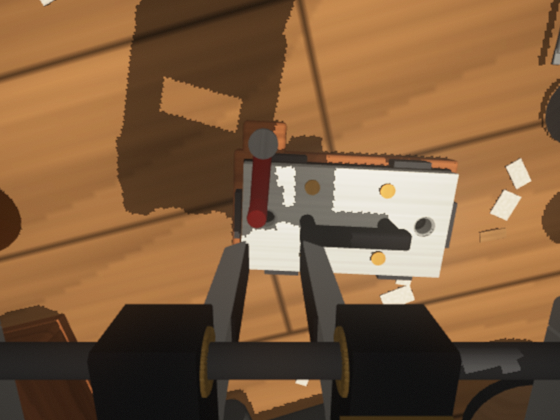

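The wrist view shows the knob top at (257,216), the pivot top at (263,143), and the far hole at (424,226). The handle bar runs from about (304,235) to (408,240).

```bash
python3 - <<'E'
from h import *
z=np.load('pics/w1.npz');o={k:z[k] for k in('ee_pos','eef_rot')};P=pose('wrist',o);im=z['im'];C=cloud(P,z['d'])
hsv=cv2.cvtColor(im,cv2.COLOR_RGB2HSV)
red=(((hsv[...,0]<6)|(hsv[...,0]>174))&(hsv[...,1]>170)&(hsv[...,2]>60));red[:,:240]=0;red[:,280:]=0
v,u=np.nonzero(red);print(u.min(),u.max(),v.min(),v.max(),len(u))
t=red&(C[...,2]>.07);print('top z',C[t].mean(0),t.sum())
print('knob',onplane(P,[257,217],.079),'hole',onplane(P,[424,226],.034))
cv=C[200:250,290:415].reshape(-1,3);m=(cv[:,2]>.068)&(cv[:,2]<.08);xy=cv[m][:,:2].astype(np.float32);print('bar',m.sum(),cv[m].mean(0),cv2.minAreaRect(xy))
# plate corners
print(onplane(P,[[457,172],[440,276],[243,267],[244,165]],.034).round(4).tolist())
print('piv',onplane(P,[263,143],.05))
cv2.imwrite('pics/w1c.png',cv2.resize(im[120:290,230:480],None,fx=3,fy=3)[:,:,::-1])
E
```

```text
248 270 157 226 947
top z [ 0.53730477 -0.28913576  0.07868848] 286
knob [[ 0.53744644 -0.28851345  0.079     ]] hole [[ 0.59235108 -0.1632011   0.034     ]]
bar 2047 [ 0.57217581 -0.2254114   0.07295929] ((0.5732370018959045, -0.22576311230659485), (0.07969710975885391, 0.014133567921817303), 73.0494155883789)
[[0.5541, -0.1319, 0.034], [0.6409, -0.1561, 0.034], [0.5906, -0.3172, 0.034], [0.507, -0.2928, 0.034]]
piv [[ 0.49283483 -0.27324424  0.05      ]]
```

View pics/w1c.png

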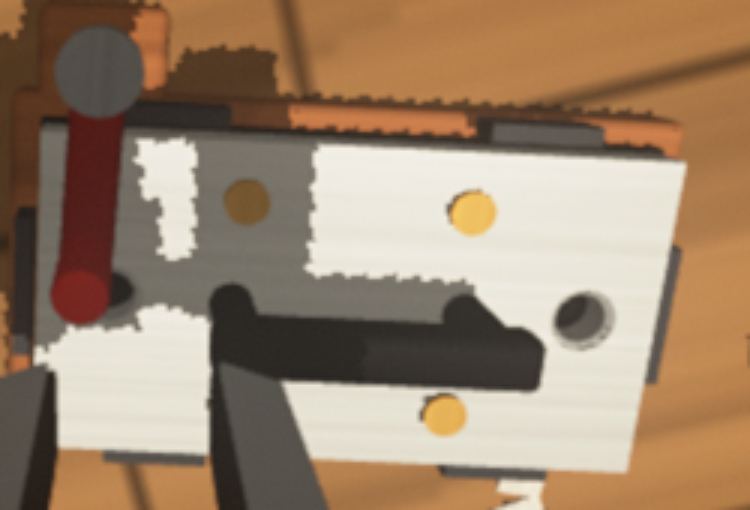

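```bash
cat > plan.py <<'E'
import sys
from h import *
def plan(tx,ty,tz,tyaw,n):
    o=ctrl.get_obs();p=o['ee_pos'];Rc=R.from_euler('xyz',o['eef_rot']);Rt=R.from_euler('xyz',[180,0,tyaw],degrees=True)
    rv=(Rc.inv()*Rt).as_rotvec(degrees=True);w=np.array([tx,ty,tz])-p
    print('pose',p.round(4),np.degrees(o['eef_rot']).round(2),'t',round(o['time_s'],2),'F',o['force'].round(1),'M',o['moment'].round(2),'w',round(o['grip_width'],4),'q',o['qpos'].round(2))
    print('left mm',(w*1000).round(1),'rotvec',rv.round(2))
    for i in range(n):
        s=(Rc*R.from_rotvec(rv*i/n,degrees=True)).inv().apply(w/n);print(i,'xyz',s.round(4),'a',(rv/n).round(2))
if __name__=='__main__':
    a=[float(v) for v in sys.argv[1:]];plan(*a[:4],int(a[4]))
E
python3 plan.py .5357 -.2894 .1 162 3
```

```text
pose [ 0.5497 -0.2774  0.1268] [179.71  -0.43 166.16] t 1.87 F [ 1.3  1.4 -1.8] M [ 0.11 -0.22 -0.01] w 0.028 q [-0.53  0.52  1.4   0.    1.23 -1.86]
left mm [-14.  -12.  -26.8] rotvec [ 0.28 -0.44  4.16]
0 xyz [ 0.0035 -0.005   0.0089] a [ 0.09 -0.15  1.39]
1 xyz [ 0.0034 -0.0051  0.0089] a [ 0.09 -0.15  1.39]
2 xyz [ 0.0033 -0.0052  0.0089] a [ 0.09 -0.15  1.39]
```

{"op": "step_arm", "data": {"steps": [{"x":0.005,"y":-0.007,"z":0.004,"ax":0.1,"ay":-0.2,"az":1.8,"claw":0.024},{"x":0.004,"y":-0.006,"z":0.004,"ax":0.1,"ay":-0.2,"az":1.8,"claw":0.024},{"x":0.001,"y":-0.003,"z":0.006,"ax":0.0,"ay":0.0,"az":1.0,"claw":0.024},{"x":0.0,"y":0.0,"z":0.004,"ax":0.0,"ay":0.0,"az":0.0,"claw":0.024}]}}

```text
time_s: 2.2
ee_pos: [0.5336, -0.2914, 0.1069]
eef_rot: [3.141, -0.001, 2.806]
force: [0.3, -0.3, -0.8]
grip_width: 0.024
```

```bash
python3 plan.py .5357 -.2894 .056 162 3
```

```text
pose [ 0.5336 -0.2914  0.1069] [ 1.7995e+02 -8.0000e-02  1.6080e+02] t 2.2 F [ 0.3 -0.3 -0.8] M [ 0.06 -0.16 -0.03] w 0.024 q [-0.56  0.52  1.45  0.    1.17 -1.8 ]
left mm [  2.1   2.  -50.9] rotvec [ 0.06 -0.08 -1.2 ]
0 xyz [-0.0005  0.0008  0.017 ] a [ 0.02 -0.03 -0.4 ]
1 xyz [-0.0005  0.0008  0.017 ] a [ 0.02 -0.03 -0.4 ]
2 xyz [-0.0005  0.0008  0.017 ] a [ 0.02 -0.03 -0.4 ]
```

{"op": "step_arm", "data": {"steps": [{"x":-0.001,"y":0.002,"z":0.005,"ax":0.0,"ay":0.0,"az":-1.0,"claw":0.024},{"x":-0.0005,"y":0.001,"z":0.008,"ax":0.0,"ay":0.0,"az":0.0,"claw":0.024}]}}

```text
time_s: 2.37
ee_pos: [0.5352, -0.2906, 0.094]
eef_rot: [3.141, 0.0, 2.821]
force: [0.2, 0.7, 0.1]
grip_width: 0.0237
```

```bash
python3 plan.py .5357 -.2894 .056 162 3; python3 - <<'E'
from h import *
o=ctrl.get_obs();im,d=vision.camera('wrist');np.savez('pics/w2.npz',im=im,d=d,**{k:o[k] for k in('ee_pos','eef_rot')});cv2.imwrite('pics/w2.png',im[:,:,::-1])
E
```

```text
pose [ 0.5352 -0.2906  0.094 ] [1.7997e+02 2.0000e-02 1.6161e+02] t 2.37 F [0.2 0.7 0.1] M [ 0.04 -0.14 -0.03] w 0.0237 q [-0.56  0.54  1.46  0.    1.15 -1.81]
left mm [  0.5   1.2 -38. ] rotvec [ 0.03  0.02 -0.39]
0 xyz [-0.      0.0004  0.0127] a [ 0.01  0.01 -0.13]
1 xyz [-0.      0.0004  0.0127] a [ 0.01  0.01 -0.13]
2 xyz [-0.      0.0004  0.0127] a [ 0.01  0.01 -0.13]
```

View pics/w2.png

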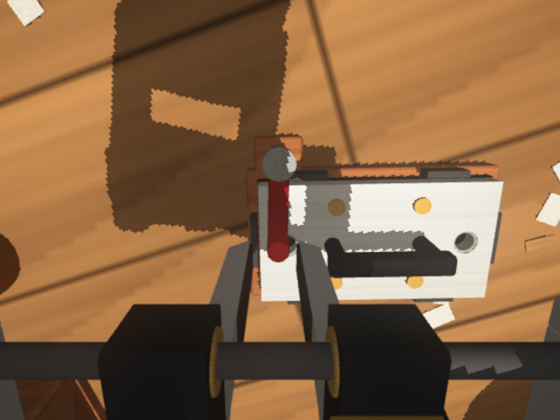

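The knob (278,250) sits between the finger tips, roughly centred at column 275. I'll descend.

{"op": "step_arm", "data": {"steps": [{"x":0.0,"y":0.0005,"z":0.01,"ax":0.0,"ay":0.0,"az":0.0,"claw":0.024},{"x":0.0,"y":0.0,"z":0.01,"ax":0.0,"ay":0.0,"az":0.0,"claw":0.024},{"x":0.0,"y":0.0,"z":0.01,"ax":0.0,"ay":0.0,"az":0.0,"claw":0.024},{"x":0.0,"y":0.0,"z":0.007,"ax":0.0,"ay":0.0,"az":0.0,"claw":0.024},{"x":0.0,"y":0.0,"z":0.0,"ax":0.0,"ay":0.0,"az":0.0,"claw":0.024}]}}

```text
time_s: 2.83
ee_pos: [0.5343, -0.2889, 0.0497]
eef_rot: [3.14, -0.004, 2.82]
force: [0.9, 0.2, 0.3]
grip_width: 0.024
```

```bash
cat > arc.py <<'E'
from h import *
o=ctrl.get_obs();p=o['ee_pos'];piv=np.array([.4935,-.2728])
r=p[:2]-piv;print(p.round(4),'r',np.hypot(*r),'dir',np.degrees(np.arctan2(r[1],r[0])),'yaw',np.degrees(o['eef_rot']).round(2),'F',o['force'].round(1),'w',o['grip_width'])
print('target at 98deg past -17.1:')
E
python3 arc.py
```

```text
[ 0.5343 -0.2889  0.0497] r 0.04389054302986547 dir -21.57508751826771 yaw [179.92  -0.21 161.57] F [0.9 0.2 0.3] w 0.02401075969548927
target at 98deg past -17.1:
```

{"op": "step_arm", "data": {"steps": [{"x":-0.001,"y":0.0,"z":-0.006,"ax":0.0,"ay":0.0,"az":0.0,"claw":0.024},{"x":-0.001,"y":-0.005,"z":0.0,"ax":0.0,"ay":0.0,"az":6.5,"claw":0.024},{"x":0.0003,"y":-0.005,"z":0.0,"ax":0.0,"ay":0.0,"az":6.5,"claw":0.024},{"x":0.0003,"y":-0.005,"z":0.0,"ax":0.0,"ay":0.0,"az":6.5,"claw":0.024}]}}

```text
time_s: 3.17
ee_pos: [0.5303, -0.3022, 0.0568]
eef_rot: [3.141, -0.005, 2.473]
force: [1.0, 1.4, -0.5]
grip_width: 0.024
```

```bash
python3 arc.py
```

```text
[ 0.5303 -0.3022  0.0568] r 0.04709539722691466 dir -38.695520335442296 yaw [179.97  -0.27 141.68] F [ 1.   1.4 -0.5] w 0.02399705218862927
target at 98deg past -17.1:
```

{"op": "step_arm", "data": {"steps": [{"x":0.0003,"y":-0.005,"z":0.0,"ax":0.0,"ay":0.0,"az":6.5,"claw":0.024},{"x":0.0003,"y":-0.005,"z":0.0,"ax":0.0,"ay":0.0,"az":6.5,"claw":0.024},{"x":0.0003,"y":-0.005,"z":0.0,"ax":0.0,"ay":0.0,"az":6.5,"claw":0.024},{"x":0.0003,"y":-0.005,"z":0.0,"ax":0.0,"ay":0.0,"az":6.5,"claw":0.024},{"x":0.0003,"y":-0.005,"z":0.0,"ax":0.0,"ay":0.0,"az":6.5,"claw":0.024}]}}

```text
time_s: 3.58
ee_pos: [0.5115, -0.3174, 0.0611]
eef_rot: [3.14, -0.001, 1.877]
force: [1.7, 0.5, -0.7]
grip_width: 0.0239
```

```bash
python3 arc.py
```

```text
[ 0.5115 -0.3174  0.0611] r 0.04805503488369387 dir -68.01490097281855 yaw [ 1.7989e+02 -6.0000e-02  1.0754e+02] F [ 1.7  0.5 -0.7] w 0.023864343667748075
target at 98deg past -17.1:
```

{"op": "step_arm", "data": {"steps": [{"x":0.0005,"y":-0.0058,"z":0.001,"ax":0.0,"ay":0.0,"az":6.0,"claw":0.024},{"x":0.0004,"y":-0.0056,"z":0.001,"ax":0.0,"ay":0.0,"az":6.0,"claw":0.024},{"x":0.0004,"y":-0.0056,"z":0.001,"ax":0.0,"ay":0.0,"az":6.0,"claw":0.024},{"x":0.0004,"y":-0.0056,"z":0.001,"ax":0.0,"ay":0.0,"az":6.0,"claw":0.024},{"x":0.0004,"y":-0.0056,"z":0.001,"ax":0.0,"ay":0.0,"az":6.0,"claw":0.024}]}}

```text
time_s: 4.0
ee_pos: [0.4855, -0.3199, 0.0612]
eef_rot: [3.132, 0.001, 1.325]
force: [0.9, -1.1, -0.5]
grip_width: 0.0238
```

```bash
python3 arc.py
```

```text
[ 0.4855 -0.3199  0.0612] r 0.04773260047296985 dir -99.67279678147686 yaw [1.7943e+02 7.0000e-02 7.5930e+01] F [ 0.9 -1.1 -0.5] w 0.0237813556868026
target at 98deg past -17.1:
```

Knob lags by about 6°, so roughly 1.35 rad now. Continue ~13° more.

{"op": "step_arm", "data": {"steps": [{"x":0.0005,"y":-0.0058,"z":0.0,"ax":0.5,"ay":0.0,"az":4.0,"claw":0.024},{"x":0.0005,"y":-0.005,"z":0.0,"ax":0.0,"ay":0.0,"az":3.0,"claw":0.024},{"x":0.0,"y":0.0,"z":0.0,"ax":0.0,"ay":0.0,"az":0.0,"claw":0.024}]}}

```text
time_s: 4.25
ee_pos: [0.4757, -0.3167, 0.0639]
eef_rot: [3.137, 0.002, 1.19]
force: [-0.1, 1.0, -0.3]
grip_width: 0.0243
```

```bash
python3 arc.py;python3 - <<'E'
from h import *
for n in ('side','scene'):
    im,d=vision.camera(n);np.savez(f'pics/{n}3.npz',im=im,d=d);c=im[150:260,270:400] if n=='side' else im[170:250,170:280]
    cv2.imwrite(f'pics/{n}3.png',cv2.resize(c,None,fx=5,fy=5,interpolation=2)[:,:,::-1])
E
```

```text
[ 0.4757 -0.3167  0.0639] r 0.0473790959567345 dir -112.0794175943171 yaw [1.7971e+02 1.0000e-01 6.8160e+01] F [-0.1  1.  -0.3] w 0.024345002478382134
target at 98deg past -17.1:
```

View pics/side3.png

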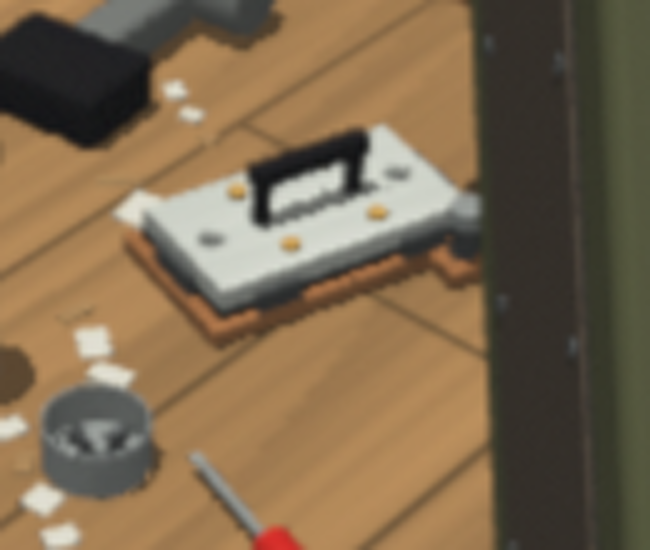

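View pics/scene3.png

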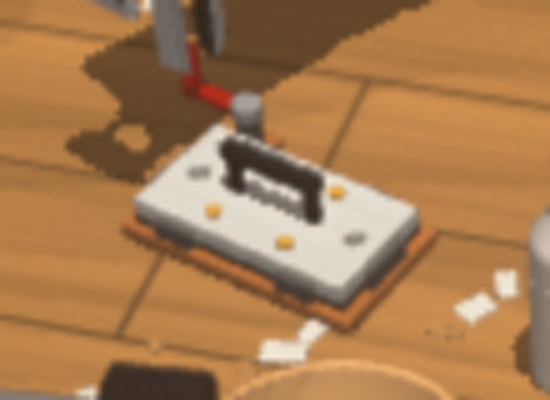

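Catch is swung well outward, past the plate's end (scene crop: arm from (245,105) to knob (190,75)). Now rise and open.

{"op": "step_arm", "data": {"steps": [{"x":0.0,"y":0.0,"z":-0.02,"ax":0.3,"ay":0.1,"az":0.0,"claw":0.024},{"x":0.0,"y":0.0,"z":-0.03,"ax":0.0,"ay":0.0,"az":0.0,"claw":0.024},{"x":0.0,"y":0.0,"z":-0.02,"ax":0.0,"ay":0.0,"az":0.0,"claw":0.05},{"x":0.0,"y":0.0,"z":-0.002,"ax":0.0,"ay":0.0,"az":0.0,"claw":0.05}]}}

```text
time_s: 4.68
ee_pos: [0.4766, -0.3167, 0.1382]
eef_rot: [-3.139, -0.001, 1.204]
force: [0.5, -0.9, 0.0]
grip_width: 0.034
```

```bash
python3 plan.py .5742 -.2248 .135 73 5
```

```text
pose [ 0.4766 -0.3167  0.1382] [-1.7986e+02 -4.0000e-02  6.8970e+01] t 4.68 F [ 0.5 -0.9  0. ] M [-0.04 -0.09  0.05] w 0.034 q [-0.65  0.41  1.53 -0.    1.2  -0.28]
left mm [97.6 91.9 -3.2] rotvec [-0.14 -0.05 -4.03]
0 xyz [0.0241 0.0116 0.0006] a [-0.03 -0.01 -0.81]
1 xyz [0.024  0.012  0.0006] a [-0.03 -0.01 -0.81]
2 xyz [0.0238 0.0123 0.0006] a [-0.03 -0.01 -0.81]
3 xyz [0.0236 0.0126 0.0006] a [-0.03 -0.01 -0.81]
4 xyz [0.0235 0.013  0.0006] a [-0.03 -0.01 -0.81]
```

{"op": "step_arm", "data": {"steps": [{"x":0.022,"y":0.012,"z":0.0,"ax":0.0,"ay":0.0,"az":-1.0,"claw":0.05},{"x":0.022,"y":0.012,"z":0.0,"ax":0.0,"ay":0.0,"az":-1.0,"claw":0.05},{"x":0.02,"y":0.013,"z":0.0,"ax":-0.1,"ay":0.0,"az":-1.0,"claw":0.05},{"x":0.0,"y":0.01,"z":0.0,"ax":0.0,"ay":0.0,"az":-0.5,"claw":0.05},{"x":0.0,"y":0.0,"z":0.0,"ax":0.0,"ay":0.0,"az":0.0,"claw":0.05}]}}

```text
time_s: 5.1
ee_pos: [0.5462, -0.271, 0.1379]
eef_rot: [3.14, 0.0, 1.274]
force: [-0.1, 0.0, 0.1]
grip_width: 0.05
```

```bash
cat > snap.py <<'E'
import sys
from h import *
o=ctrl.get_obs();im,d=vision.camera('wrist');np.savez(f'pics/{sys.argv[1]}.npz',im=im,d=d,**{k:o[k] for k in('ee_pos','eef_rot')});cv2.imwrite(f'pics/{sys.argv[1]}.png',im[:,:,::-1])
E
python3 plan.py .5742 -.2248 .135 73 3; python3 snap.py w4
```

```text
pose [ 0.5462 -0.271   0.1379] [179.88   0.    73.02] t 5.1 F [-0.1  0.   0.1] M [-0.04 -0.05  0.02] w 0.05 q [-0.52  0.49  1.42  0.    1.23 -0.22]
left mm [28.  46.2 -2.9] rotvec [0.12 0.   0.02]
0 xyz [0.0175 0.0044 0.001 ] a [0.04 0.   0.01]
1 xyz [0.0175 0.0044 0.001 ] a [0.04 0.   0.01]
2 xyz [0.0175 0.0044 0.001 ] a [0.04 0.   0.01]
```

View pics/w4.png

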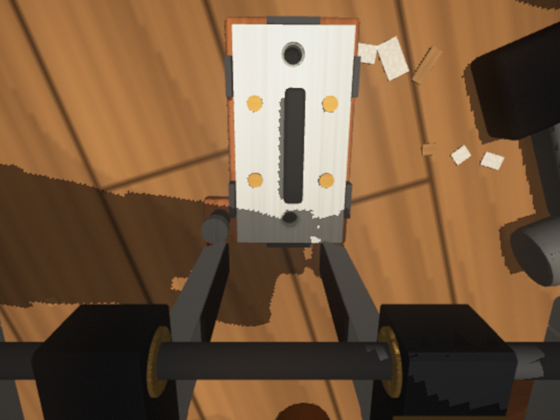

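```bash
python3 - <<'E'
from h import *
z=np.load('pics/w4.npz');o={k:z[k] for k in('ee_pos','eef_rot')};P=pose('wrist',o);C=cloud(P,z['d'])
h=onplane(P,[[289,218],[292,54]],.034);d=h[1]-h[0];print(h,h.mean(0),np.degrees(np.arctan2(d[1],d[0])),np.linalg.norm(d))
b=C[75:215,270:320].reshape(-1,3);m=(b[:,2]>.068)&(b[:,2]<.082);print(m.sum(),b[m].mean(0),cv2.minAreaRect(b[m][:,:2].astype(np.float32)))
p=C[25:210,240:350].reshape(-1,3);m=(p[:,2]>.029)&(p[:,2]<.04);print('plate z',np.median(p[m][:,2]))
e=onplane(P,[[232,24],[354,24],[238,242],[345,243]],.034);print(e)
E
```

```text
[[ 0.55439345 -0.28531294  0.034     ]
 [ 0.59236518 -0.16314934  0.034     ]] [ 0.57337932 -0.22423114  0.034     ] 72.73335300626681 0.12792887717461085
2331 [ 0.57365961 -0.22345604  0.07323137] ((0.5733188390731812, -0.2252151519060135), (0.07883256673812866, 0.014106107875704765), 72.75265502929688)
plate z 0.03365271371851286
[[ 0.55627361 -0.13108237  0.034     ]
 [ 0.64109195 -0.15688013  0.034     ]
 [ 0.50639967 -0.29331345  0.034     ]
 [ 0.59416343 -0.3211007   0.034     ]]
```

{"op": "step_arm", "data": {"steps": [{"x":0.02,"y":0.005,"z":0.0,"ax":0.1,"ay":0.0,"az":0.1,"claw":0.05},{"x":0.02,"y":0.005,"z":0.01,"ax":0.0,"ay":0.0,"az":0.0,"claw":0.05},{"x":0.008,"y":0.002,"z":0.01,"ax":0.0,"ay":0.0,"az":0.0,"claw":0.05},{"x":0.0,"y":0.0,"z":0.01,"ax":0.0,"ay":0.0,"az":0.0,"claw":0.05}]}}

```text
time_s: 5.48
ee_pos: [0.5701, -0.2289, 0.1063]
eef_rot: [3.141, 0.0, 1.271]
force: [-1.0, -0.3, 0.2]
grip_width: 0.0497
```

```bash
python3 plan.py .5735 -.2247 .048 72.8 4
```

```text
pose [ 0.5701 -0.2289  0.1063] [1.7998e+02 2.0000e-02 7.2810e+01] t 5.48 F [-1.  -0.3  0.2] M [-0.05 -0.12 -0.03] w 0.0497 q [-0.44  0.53  1.43 -0.    1.18 -0.14]
left mm [  3.4   4.2 -58.3] rotvec [0.02 0.02 0.01]
0 xyz [0.0013 0.0005 0.0146] a [0.01 0.   0.  ]
1 xyz [0.0013 0.0005 0.0146] a [0.01 0.   0.  ]
2 xyz [0.0013 0.0005 0.0146] a [0.01 0.   0.  ]
3 xyz [0.0013 0.0005 0.0146] a [0.01 0.   0.  ]
```

{"op": "step_arm", "data": {"steps": [{"x":0.003,"y":0.001,"z":0.01,"ax":0.0,"ay":0.0,"az":0.0,"claw":0.05},{"x":0.002,"y":0.0005,"z":0.012,"ax":0.0,"ay":0.0,"az":0.0,"claw":0.05},{"x":0.0,"y":0.0,"z":0.012,"ax":0.0,"ay":0.0,"az":0.0,"claw":0.05},{"x":0.0,"y":0.0,"z":0.01,"ax":0.0,"ay":0.0,"az":0.0,"claw":0.05},{"x":0.0,"y":0.0,"z":0.0,"ax":0.0,"ay":0.0,"az":0.0,"claw":0.05}]}}

```text
time_s: 5.9
ee_pos: [0.5695, -0.2263, 0.0539]
eef_rot: [-3.136, -0.0, 1.269]
force: [-1.1, 0.3, -1.2]
grip_width: 0.0502
```

```bash
python3 plan.py .5735 -.2247 .048 72.8 1
```

```text
pose [ 0.5695 -0.2263  0.0539] [-179.7    -0.     72.72] t 5.9 F [-1.1  0.3 -1.2] M [ 0.07 -0.09  0.02] w 0.0502 q [-0.44  0.6   1.47 -0.    1.08 -0.14]
left mm [ 4.   1.6 -5.9] rotvec [-0.3  -0.   -0.08]
0 xyz [0.0027 0.0034 0.0058] a [-0.3  -0.   -0.08]
```

{"op": "step_arm", "data": {"steps": [{"x":0.0025,"y":0.003,"z":0.005,"ax":-0.3,"ay":0.0,"az":0.0,"claw":0.05},{"x":0.0,"y":0.0,"z":0.0,"ax":0.0,"ay":0.0,"az":0.0,"claw":0.05}]}}

```text
time_s: 6.07
ee_pos: [0.5729, -0.2254, 0.0478]
eef_rot: [-3.141, -0.0, 1.268]
force: [-1.1, 0.3, -0.9]
grip_width: 0.0497
```

```bash
python3 plan.py .5735 -.2247 .048 72.8 1
```

```text
pose [ 0.5729 -0.2254  0.0478] [-179.98   -0.     72.66] t 6.07 F [-1.1  0.3 -0.9] M [-0.05 -0.06  0.01] w 0.0497 q [-0.43  0.61  1.47  0.    1.07 -0.13]
left mm [0.6 0.7 0.2] rotvec [-0.02 -0.   -0.14]
0 xyz [ 0.0008  0.0004 -0.0002] a [-0.02 -0.   -0.14]
```

{"op": "step_arm", "data": {"steps": [{"x":0.0008,"y":0.0,"z":0.0,"ax":0.0,"ay":0.0,"az":-0.1,"claw":0.03},{"x":0.0,"y":0.0,"z":0.0,"ax":0.0,"ay":0.0,"az":0.0,"claw":0.008},{"x":0.0,"y":0.0,"z":0.0,"ax":0.0,"ay":0.0,"az":0.0,"claw":0.008},{"x":0.0,"y":0.0,"z":0.0,"ax":0.0,"ay":0.0,"az":0.0,"claw":0.008},{"x":0.0,"y":0.0,"z":0.0,"ax":0.0,"ay":0.0,"az":0.0,"claw":0.008}], "grip_force": 45.0}}

```text
time_s: 6.48
ee_pos: [0.5741, -0.2251, 0.0496]
eef_rot: [3.139, 0.0, 1.27]
force: [0.4, -0.2, -0.0]
grip_width: 0.0203
```

```bash
python3 plan.py .5735 -.2247 .048 72.8 1
```

```text
pose [ 0.5741 -0.2251  0.0496] [1.7984e+02 2.0000e-02 7.2770e+01] t 6.48 F [ 0.4 -0.2 -0. ] M [ 0.01 -0.03 -0.01] w 0.0203 q [-0.43  0.61  1.46  0.    1.07 -0.13]
left mm [-0.6  0.4 -1.6] rotvec [ 0.16  0.02 -0.03]
0 xyz [ 0.0002 -0.0007  0.0016] a [ 0.16  0.02 -0.03]
```

{"op": "step_arm", "data": {"steps": [{"x":0.0,"y":-0.0005,"z":0.0015,"ax":0.15,"ay":0.0,"az":0.0,"claw":0.008},{"x":0.0,"y":0.0,"z":0.0,"ax":0.0,"ay":0.0,"az":0.0,"claw":0.008}]}}

```text
time_s: 6.65
ee_pos: [0.5742, -0.2251, 0.0489]
eef_rot: [3.14, 0.0, 1.27]
force: [-0.2, 0.2, -4.0]
grip_width: 0.0134
```

```bash
python3 plan.py .5735 -.2247 .048 72.8 1
```

```text
pose [ 0.5742 -0.2251  0.0489] [1.799e+02 3.000e-02 7.277e+01] t 6.65 F [-0.2  0.2 -4. ] M [-0.03  0.07 -0.02] w 0.0134 q [-0.43  0.61  1.46 -0.    1.07 -0.13]
left mm [-0.7  0.4 -0.9] rotvec [ 0.1   0.03 -0.03]
0 xyz [ 0.0002 -0.0008  0.0009] a [ 0.1   0.03 -0.03]
```

Gripped at 13.4 mm opening. Lift gently.

{"op": "step_arm", "data": {"steps": [{"x":0.0,"y":0.0,"z":0.0,"ax":0.0,"ay":0.0,"az":0.0,"claw":0.008},{"x":0.0,"y":0.0,"z":-0.003,"ax":0.0,"ay":0.0,"az":0.0,"claw":0.008},{"x":0.0,"y":0.0,"z":-0.005,"ax":0.0,"ay":0.0,"az":0.0,"claw":0.008},{"x":0.0,"y":0.0,"z":-0.008,"ax":0.0,"ay":0.0,"az":0.0,"claw":0.008},{"x":0.0,"y":0.0,"z":-0.01,"ax":0.0,"ay":0.0,"az":0.0,"claw":0.008}]}}

```text
time_s: 7.07
ee_pos: [0.5716, -0.224, 0.0721]
eef_rot: [-3.135, -0.001, 1.27]
force: [-0.3, -0.1, -7.3]
grip_width: 0.0138
```

```bash
python3 plan.py .5735 -.2247 .15 72.8 1
```

```text
pose [ 0.5716 -0.224   0.0721] [-1.7959e+02 -4.0000e-02  7.2770e+01] t 7.07 F [-0.3 -0.1 -7.3] M [-0.07  0.   -0.  ] w 0.0138 q [-0.43  0.58  1.45 -0.    1.12 -0.13]
left mm [ 1.9 -0.7 77.9] rotvec [-0.41 -0.04 -0.03]
0 xyz [-0.0001  0.0015 -0.0779] a [-0.41 -0.04 -0.03]
```

{"op": "step_arm", "data": {"steps": [{"x":0.0,"y":0.001,"z":-0.012,"ax":-0.4,"ay":0.0,"az":0.0,"claw":0.008},{"x":0.0,"y":0.0,"z":-0.014,"ax":-0.1,"ay":0.0,"az":0.0,"claw":0.008},{"x":0.0,"y":0.0,"z":-0.014,"ax":-0.1,"ay":0.0,"az":0.0,"claw":0.008},{"x":0.0,"y":0.0,"z":-0.012,"ax":-0.1,"ay":0.0,"az":0.0,"claw":0.008},{"x":0.0,"y":0.0,"z":-0.006,"ax":0.0,"ay":0.0,"az":0.0,"claw":0.008}]}}

```text
time_s: 7.48
ee_pos: [0.5726, -0.2243, 0.1377]
eef_rot: [3.134, -0.0, 1.27]
force: [1.3, -0.5, -6.3]
grip_width: 0.0133
```

```bash
python3 plan.py .47 -.05 .14 72.8 10;  python3 snap.py w5; python3 - <<'E'
from h import *
for n in ('scene','side'):
    im,d=vision.camera(n);np.savez(f'pics/{n}5.npz',im=im,d=d);C=cloud(pose(n),d);m=(C[...,2]>.1)&(C[...,2]<.2)&(C[...,0]>.6)&(C[...,0]<.75)&(abs(C[...,1])<.08);print(n,m.sum(),C[m].min(0),C[m].max(0))
E
```

```text
pose [ 0.5726 -0.2243  0.1377] [ 1.7954e+02 -3.0000e-02  7.2780e+01] t 7.48 F [ 1.3 -0.5 -6.3] M [-0.05 -0.07 -0.01] w 0.0133 q [-0.43  0.5   1.41  0.    1.23 -0.13]
left mm [-102.6  174.3    2.3] rotvec [ 0.46 -0.03 -0.02]
0 xyz [ 0.0136 -0.015  -0.0003] a [ 0.05 -0.   -0.  ]
1 xyz [ 0.0136 -0.015  -0.0003] a [ 0.05 -0.   -0.  ]
2 xyz [ 0.0136 -0.015  -0.0003] a [ 0.05 -0.   -0.  ]
3 xyz [ 0.0136 -0.015  -0.0003] a [ 0.05 -0.   -0.  ]
4 xyz [ 0.0136 -0.015  -0.0003] a [ 0.05 -0.   -0.  ]
5 xyz [ 0.0136 -0.015  -0.0003] a [ 0.05 -0.   -0.  ]
6 xyz [ 0.0136 -0.015  -0.0003] a [ 0.05 -0.   -0.  ]
7 xyz [ 0.0136 -0.015  -0.0003] a [ 0.05 -0.   -0.  ]
8 xyz [ 0.0136 -0.015  -0.0003] a [ 0.05 -0.   -0.  ]
9 xyz [ 0.0136 -0.015  -0.0002] a [ 0.05 -0.   -0.  ]
scene 395 [ 0.63166591 -0.02506293  0.10017489] [0.67954869 0.03173055 0.19407385]
side 532 [ 0.61698501 -0.02202876  0.10023079] [0.66872056 0.03083379 0.19586255]
```

View pics/w5.png

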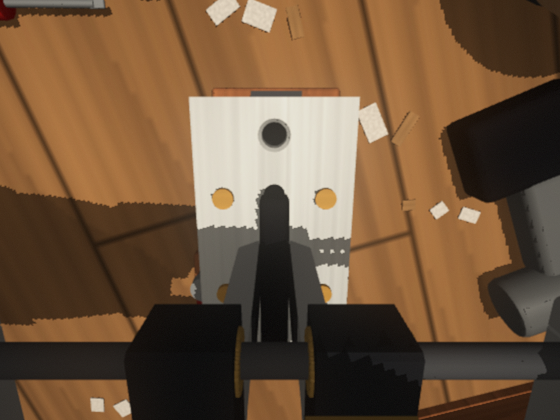

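```bash
cat > hole.py <<'E'
import sys
from h import *
z=np.load(f'pics/{sys.argv[1]}.npz');o={k:z[k] for k in('ee_pos','eef_rot')}
im=z['im'];d=z['d']
p=vision.camera_params('wrist');f=210/np.tan(np.radians(p['fov_y']/2));M=p['mount']
def tool(u,v,zt):
    r=M[:3,:3]@np.array([(u-p['cx'])/f,-(v-p['cy'])/f,-1]);return M[:3,3]+r*((zt-M[2,3])/r[2])
hs=im.astype(int).max(2)
sub=(hs<75).astype(np.uint8);sub[:, :245]=0;sub[:,305:]=0;sub[165:]=0;sub[:100]=0
n,l,s,c=cv2.connectedComponentsWithStats(sub)
k=1+np.argmax(s[1:,4]);print('hole px',c[k],s[k]);
print('hole tool',tool(*c[k],.0149))
C=M[:3,:3]@np.stack([ (np.mgrid[0:420,0:560][1]-p['cx'])/f*d, -(np.mgrid[0:420,0:560][0]-p['cy'])/f*d,-d]).reshape(3,-1)+M[:3,3:]
C=C.reshape(3,420,560);R_=C[:,115:230,200:345];m=(R_[2]<.03)&(R_[2]>.005)
A=np.c_[R_[0][m],R_[1][m],np.ones(m.sum())];print('plate plane',np.linalg.lstsq(A,R_[2][m],rcond=None)[0])
g=cv2.cvtColor(im,cv2.COLOR_RGB2GRAY)
for v in (110,150,170,190):
    w=np.nonzero(hs[v,170:390]>150)[0]+170;print(v,w.min(),w.max(),tool((w.min()+w.max())/2,v,.0149))
E
python3 hole.py w5
```

```text
hole px [273.9468599  133.51932367] [263 123  23  22 414]
hole tool [ 0.06548603 -0.00093813  0.0149    ]
plate plane [0.00987774 0.00150926 0.01468273]
110 170 380 [ 0.0777371  -0.00038689  0.0149    ]
150 170 389 [0.0566356  0.00210349 0.0149    ]
170 181 389 [0.04558429 0.00521315 0.0149    ]
190 170 389 [0.03417338 0.00221446 0.0149    ]
```

{"op": "step_arm", "data": {"steps": [{"x":0.007,"y":-0.008,"z":0.0,"ax":0.4,"ay":0.0,"az":0.0,"claw":0.008},{"x":0.014,"y":-0.015,"z":0.0,"ax":0.0,"ay":0.0,"az":0.0,"claw":0.008},{"x":0.016,"y":-0.017,"z":0.0,"ax":0.0,"ay":0.0,"az":0.0,"claw":0.008},{"x":0.016,"y":-0.017,"z":0.0,"ax":0.0,"ay":0.0,"az":0.0,"claw":0.008},{"x":0.016,"y":-0.017,"z":0.0,"ax":0.0,"ay":0.0,"az":0.0,"claw":0.008}]}}

```text
time_s: 8.05
ee_pos: [0.5174, -0.1337, 0.1303]
eef_rot: [-3.132, -0.001, 1.266]
force: [0.1, -0.3, -7.3]
grip_width: 0.0133
```

```bash
python3 plan.py .47 -.05 .14 72.8 5
```

```text
pose [ 0.5174 -0.1337  0.1303] [-1.7942e+02 -4.0000e-02  7.2550e+01] t 8.05 F [ 0.1 -0.3 -7.3] M [ 0.   -0.11 -0.01] w 0.0133 q [-0.32  0.35  1.64  0.    1.16 -0.02]
left mm [-47.4  83.7   9.7] rotvec [-0.58 -0.04 -0.25]
0 xyz [ 0.0131 -0.0141 -0.0018] a [-0.12 -0.01 -0.05]
1 xyz [ 0.0131 -0.0141 -0.0018] a [-0.12 -0.01 -0.05]
2 xyz [ 0.0131 -0.0141 -0.0019] a [-0.12 -0.01 -0.05]
3 xyz [ 0.0132 -0.014  -0.0019] a [-0.12 -0.01 -0.05]
4 xyz [ 0.0132 -0.014  -0.0019] a [-0.12 -0.01 -0.05]
```

{"op": "step_arm", "data": {"steps": [{"x":0.016,"y":-0.016,"z":-0.003,"ax":-0.5,"ay":0.0,"az":-0.2,"claw":0.008},{"x":0.016,"y":-0.016,"z":-0.003,"ax":-0.1,"ay":0.0,"az":0.0,"claw":0.008},{"x":0.018,"y":-0.014,"z":-0.003,"ax":-0.1,"ay":0.0,"az":0.0,"claw":0.008},{"x":0.02,"y":-0.009,"z":-0.002,"ax":0.0,"ay":0.0,"az":0.0,"claw":0.008},{"x":0.02,"y":-0.005,"z":-0.001,"ax":0.0,"ay":0.0,"az":0.0,"claw":0.008}]}}

```text
time_s: 8.47
ee_pos: [0.4777, -0.0223, 0.1382]
eef_rot: [-3.133, -0.0, 1.269]
force: [-0.3, -0.0, -7.1]
grip_width: 0.0135
```

```bash
python3 plan.py .472 .06 .14 72 5
```

```text
pose [ 0.4777 -0.0223  0.1382] [-179.48   -0.     72.73] t 8.47 F [-0.3 -0.  -7.1] M [-0.04 -0.11  0.02] w 0.0135 q [-0.12  0.22  1.79  0.    1.14  0.18]
left mm [-5.7 82.3  1.8] rotvec [-0.52  0.    0.73]
0 xyz [ 0.0154 -0.006  -0.0003] a [-0.1   0.    0.15]
1 xyz [ 0.0154 -0.006  -0.0003] a [-0.1   0.    0.15]
2 xyz [ 0.0153 -0.0061 -0.0003] a [-0.1   0.    0.15]
3 xyz [ 0.0153 -0.0061 -0.0003] a [-0.1   0.    0.15]
4 xyz [ 0.0153 -0.0061 -0.0003] a [-0.1   0.    0.15]
```

{"op": "step_arm", "data": {"steps": [{"x":0.018,"y":-0.007,"z":-0.001,"ax":-0.4,"ay":0.0,"az":0.3,"claw":0.008},{"x":0.018,"y":-0.007,"z":-0.001,"ax":-0.1,"ay":0.0,"az":0.3,"claw":0.008},{"x":0.018,"y":-0.007,"z":-0.001,"ax":0.0,"ay":0.0,"az":0.3,"claw":0.008},{"x":0.012,"y":-0.005,"z":0.0,"ax":0.0,"ay":0.0,"az":0.3,"claw":0.008},{"x":0.005,"y":-0.002,"z":0.0,"ax":0.0,"ay":0.0,"az":0.3,"claw":0.008}]}}

```text
time_s: 8.88
ee_pos: [0.4667, 0.0619, 0.1382]
eef_rot: [-3.134, 0.002, 1.245]
force: [-0.4, 0.5, -7.5]
grip_width: 0.0136
```

```bash
python3 plan.py .5292 .2418 .14 71 5; python3 snap.py w6
```

```text
pose [0.4667 0.0619 0.1382] [-1.7956e+02  1.1000e-01  7.1340e+01] t 8.88 F [-0.4  0.5 -7.5] M [-0.05 -0.04  0.01] w 0.0136 q [0.05 0.2  1.81 0.   1.14 0.38]
left mm [ 62.5 179.9   1.8] rotvec [-0.44  0.11  0.34]
0 xyz [ 0.0381  0.0003 -0.0004] a [-0.09  0.02  0.07]
1 xyz [ 0.0381  0.0003 -0.0004] a [-0.09  0.02  0.07]
2 xyz [ 0.0381  0.0002 -0.0004] a [-0.09  0.02  0.07]
3 xyz [ 0.0381  0.0002 -0.0004] a [-0.09  0.02  0.07]
4 xyz [ 0.0381  0.0002 -0.0004] a [-0.09  0.02  0.07]
```

View pics/w6.png

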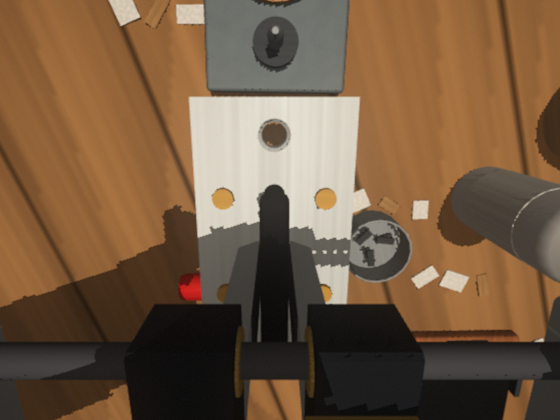

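```bash
python3 - <<'E'
from h import *
z=np.load('pics/w6.npz');im=z['im'];cv2.imwrite('pics/w6c.png',cv2.resize(im[0:150,190:370],None,fx=4,fy=4,interpolation=2)[:,:,::-1])
E
```

```text
(no output)
```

View pics/w6c.png

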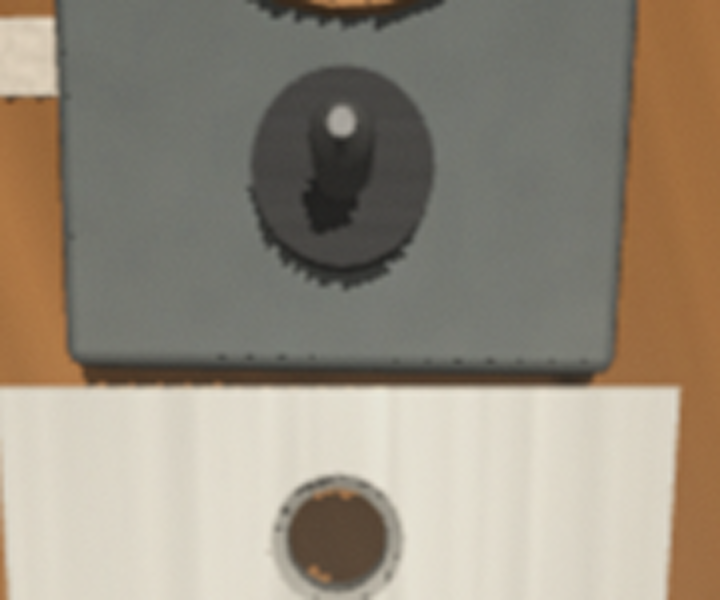

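```bash
cat > pin.py <<'E'
from h import *
import json,sys
n=sys.argv[1];z=np.load(f'pics/{n}.npz');o={k:z[k] for k in('ee_pos','eef_rot')};P=pose('wrist',o)
for a in sys.argv[2:]:
    u,v,h=map(float,a.split(','));w=onplane(P,[u,v],h)[0];t=R.from_euler('xyz',o['eef_rot']).inv().apply(w-o['ee_pos']);print(a,'world',w.round(4),'tool',t.round(4))
E
python3 pin.py w6 274.9,29.6,.076 275.1,41.4,.034 208,89,.022 343,92,.022 273.9,134,.1233
```

```text
274.9,29.6,.076 world [0.5059 0.1808 0.076 ] tool [ 0.1253 -0.0004  0.062 ]
275.1,41.4,.034 world [0.5058 0.1807 0.034 ] tool [ 1.252e-01 -1.000e-04  1.040e-01]
208,89,.022 world [0.4447 0.1666 0.022 ] tool [ 0.0924 -0.0534  0.1164]
343,92,.022 world [0.5457 0.1302 0.022 ] tool [0.0902 0.054  0.1156]
273.9,134,.1233 world [0.4865 0.124  0.1233] tool [ 0.0652 -0.001   0.0148]
```

{"op": "step_arm", "data": {"steps": [{"x":0.012,"y":0.0,"z":0.0,"ax":-0.4,"ay":0.1,"az":0.2,"claw":0.008},{"x":0.024,"y":0.0,"z":-0.001,"ax":0.0,"ay":0.0,"az":0.2,"claw":0.008},{"x":0.028,"y":0.0,"z":-0.001,"ax":0.0,"ay":0.0,"az":0.0,"claw":0.008},{"x":0.028,"y":0.0,"z":-0.001,"ax":0.0,"ay":0.0,"az":0.0,"claw":0.008},{"x":0.018,"y":0.0,"z":0.0,"ax":0.0,"ay":0.0,"az":0.0,"claw":0.008}]}}

```text
time_s: 9.35
ee_pos: [0.5012, 0.1653, 0.1389]
eef_rot: [-3.137, 0.004, 1.233]
force: [0.7, -1.0, -7.2]
grip_width: 0.0135
```

```bash
python3 plan.py .509 .19 .14 70.8 3
```

```text
pose [0.5012 0.1653 0.1389] [-179.74    0.21   70.67] t 9.35 F [ 0.7 -1.  -7.2] M [-0.09 -0.09 -0.03] w 0.0135 q [ 0.25  0.32  1.66 -0.    1.17  0.59]
left mm [ 7.8 24.7  1.1] rotvec [-0.26  0.21 -0.13]
0 xyz [ 0.0086 -0.0003 -0.0004] a [-0.09  0.07 -0.04]
1 xyz [ 0.0086 -0.0003 -0.0004] a [-0.09  0.07 -0.04]
2 xyz [ 0.0086 -0.0003 -0.0004] a [-0.09  0.07 -0.04]
```

{"op": "step_arm", "data": {"steps": [{"x":0.011,"y":0.0,"z":0.0,"ax":-0.25,"ay":0.2,"az":-0.1,"claw":0.008},{"x":0.007,"y":0.0,"z":0.0,"ax":0.0,"ay":0.0,"az":0.0,"claw":0.008},{"x":0.0,"y":0.0,"z":0.0,"ax":0.0,"ay":0.0,"az":0.0,"claw":0.008}]}}

```text
time_s: 9.6
ee_pos: [0.5073, 0.1841, 0.1372]
eef_rot: [-3.14, 0.002, 1.237]
force: [-0.0, -0.1, -8.2]
grip_width: 0.0134
```

```bash
python3 plan.py .509 .19 .14 70.8 1;python3 snap.py w7;python3 - <<'E'
from h import *
z=np.load('pics/w7.npz');im=z['im'];cv2.imwrite('pics/w7c.png',cv2.resize(im[0:150,190:370],None,fx=4,fy=4,interpolation=2)[:,:,::-1])
E
```

```text
pose [0.5073 0.1841 0.1372] [-1.7989e+02  9.0000e-02  7.0880e+01] t 9.6 F [-0.  -0.1 -8.2] M [-0.06 -0.1   0.01] w 0.0134 q [ 0.28  0.34  1.63 -0.    1.17  0.61]
left mm [1.7 5.9 2.8] rotvec [-0.11  0.09  0.08]
0 xyz [ 0.0062 -0.0003 -0.0029] a [-0.11  0.09  0.08]
```

View pics/w7c.png

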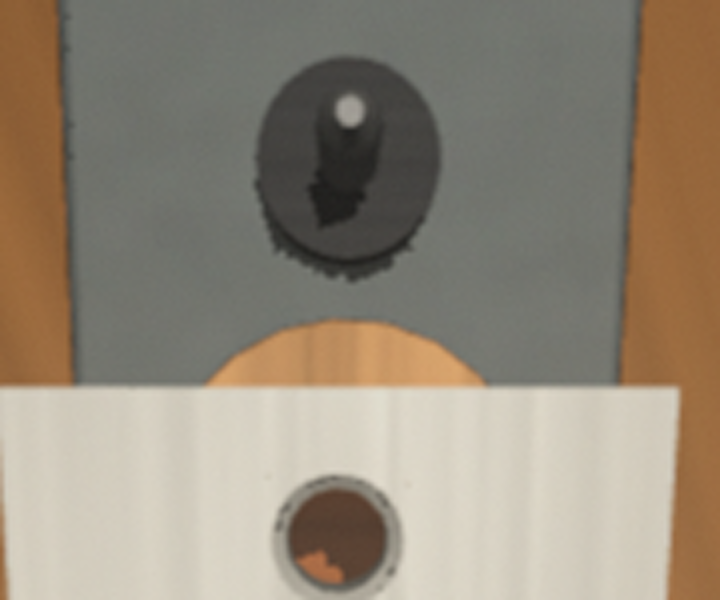

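```bash
python3 pin.py w7 276.9,27.1,.076 276.9,38.9,.034
```

```text
276.9,27.1,.076 world [0.5494 0.3032 0.076 ] tool [0.1265 0.0009 0.061 ]
276.9,38.9,.034 world [0.5497 0.3033 0.034 ] tool [0.1267 0.0012 0.103 ]
```

{"op": "step_arm", "data": {"steps": [{"x":0.015,"y":0.0,"z":-0.002,"ax":-0.1,"ay":0.1,"az":0.2,"claw":0.008},{"x":0.02,"y":0.0,"z":0.0,"ax":0.0,"ay":0.0,"az":0.2,"claw":0.008},{"x":0.015,"y":0.0,"z":0.0,"ax":0.0,"ay":0.0,"az":0.1,"claw":0.008},{"x":0.006,"y":0.0,"z":0.0,"ax":0.0,"ay":0.0,"az":0.0,"claw":0.008},{"x":0.0,"y":0.0,"z":0.0,"ax":0.0,"ay":0.0,"az":0.0,"claw":0.008}]}}

```text
time_s: 10.07
ee_pos: [0.5256, 0.2318, 0.1385]
eef_rot: [-3.14, 0.003, 1.223]
force: [-0.5, -0.9, -7.5]
grip_width: 0.0134
```

```bash
python3 plan.py .5284 .2418 .125 70.4 2
```

```text
pose [0.5256 0.2318 0.1385] [-179.9     0.18   70.06] t 10.07 F [-0.5 -0.9 -7.5] M [-0.02 -0.06  0.03] w 0.0134 q [ 0.35  0.42  1.52 -0.    1.2   0.7 ]
left mm [  2.8  10.  -13.5] rotvec [-0.1   0.18 -0.34]
0 xyz [ 0.0052 -0.0004  0.0068] a [-0.05  0.09 -0.17]
1 xyz [ 0.0052 -0.0004  0.0068] a [-0.05  0.09 -0.17]
```

{"op": "step_arm", "data": {"steps": [{"x":0.007,"y":-0.0005,"z":0.003,"ax":-0.1,"ay":0.15,"az":-0.3,"claw":0.008},{"x":0.003,"y":0.0,"z":0.003,"ax":0.0,"ay":0.0,"az":0.0,"claw":0.008},{"x":0.0,"y":0.0,"z":0.003,"ax":0.0,"ay":0.0,"az":0.0,"claw":0.008},{"x":0.0,"y":0.0,"z":0.0,"ax":0.0,"ay":0.0,"az":0.0,"claw":0.008}]}}

```text
time_s: 10.4
ee_pos: [0.5282, 0.2389, 0.1283]
eef_rot: [-3.141, 0.002, 1.227]
force: [-0.2, 0.5, -8.4]
grip_width: 0.0135
```

```bash
python3 plan.py .5284 .2418 .115 70.4 2
```

```text
pose [0.5282 0.2389 0.1283] [-1.7997e+02  1.0000e-01  7.0280e+01] t 10.4 F [-0.2  0.5 -8.4] M [-0.07 -0.07  0.06] w 0.0135 q [ 0.36  0.44  1.52 -0.    1.19  0.71]
left mm [  0.2   2.9 -13.3] rotvec [-0.03  0.1  -0.12]
0 xyz [ 0.0014 -0.0004  0.0066] a [-0.02  0.05 -0.06]
1 xyz [ 0.0014 -0.0004  0.0066] a [-0.02  0.05 -0.06]
```

{"op": "step_arm", "data": {"steps": [{"x":0.0025,"y":-0.0008,"z":0.004,"ax":0.0,"ay":0.1,"az":-0.1,"claw":0.008},{"x":0.0005,"y":0.0,"z":0.004,"ax":0.0,"ay":0.0,"az":0.0,"claw":0.008},{"x":0.0,"y":0.0,"z":0.002,"ax":0.0,"ay":0.0,"az":0.0,"claw":0.008}]}}

```text
time_s: 10.65
ee_pos: [0.5284, 0.2415, 0.1175]
eef_rot: [-3.141, -0.0, 1.228]
force: [-0.8, 0.5, -7.0]
grip_width: 0.013
```

```bash
python3 plan.py .5284 .2418 .107 70.4 2; python3 snap.py w8; python3 - <<'E'
from h import *
for n in ('side','scene'):
    im,d=vision.camera(n);c=im[210:340,150:300] if n=='side' else im[170:270,310:430]
    cv2.imwrite(f'pics/{n}8.png',cv2.resize(c,None,fx=5,fy=5,interpolation=2)[:,:,::-1])
E
```

```text
pose [0.5284 0.2415 0.1175] [-1.7998e+02 -1.0000e-02  7.0360e+01] t 10.65 F [-0.8  0.5 -7. ] M [-0.04 -0.06  0.01] w 0.013 q [0.37 0.45 1.53 0.   1.16 0.71]
left mm [ -0.    0.3 -10.5] rotvec [-0.02 -0.01 -0.04]
0 xyz [ 0.0002 -0.0001  0.0053] a [-0.01 -0.01 -0.02]
1 xyz [ 0.0002 -0.0001  0.0053] a [-0.01 -0.01 -0.02]
```

View pics/w8.png

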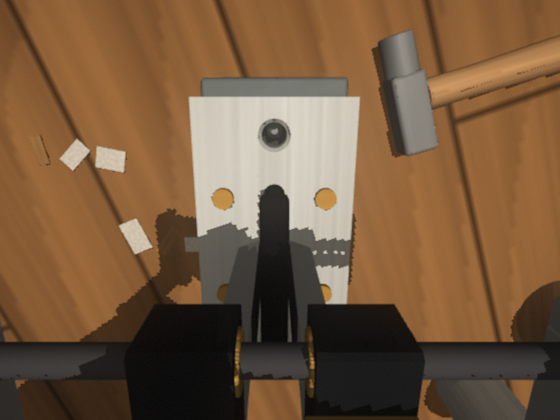

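View pics/side8.png

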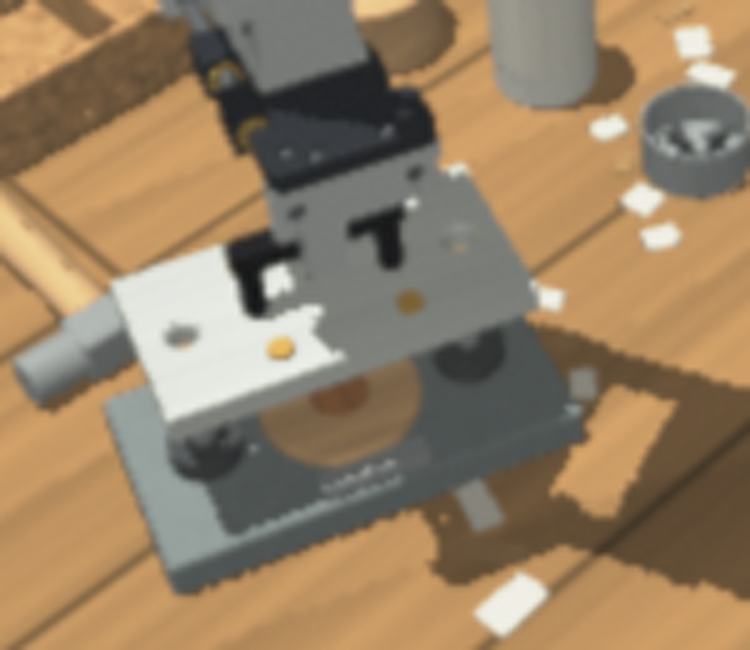

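View pics/scene8.png

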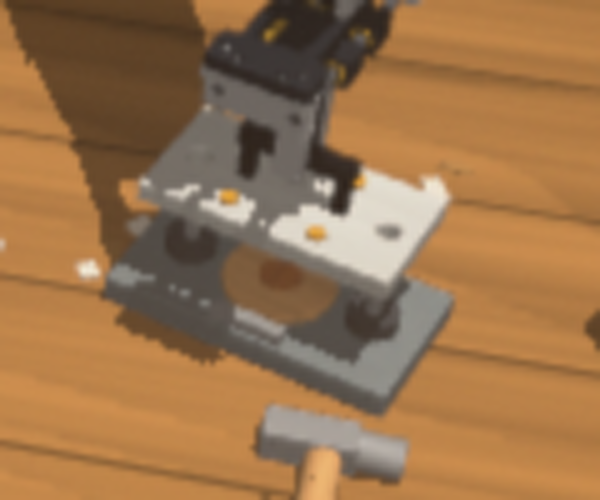

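```bash
python3 - <<'E'
from h import *
z=np.load('pics/w8.npz');im=z['im'];c=im[110:158,250:298].astype(float)*2;cv2.imwrite('pics/w8c.png',cv2.resize(np.clip(c,0,255).astype(np.uint8),None,fx=10,fy=10,interpolation=2)[:,:,::-1])
o={k:z[k] for k in('ee_pos','eef_rot')};P=pose('wrist',o);print(proj(P,[[.5495,.3033,.076],[.5495,.3033,.034]]))
E
```

```text
[[273.92617953 130.33579714]
 [273.95111627 126.32800529]]
```

View pics/w8c.png

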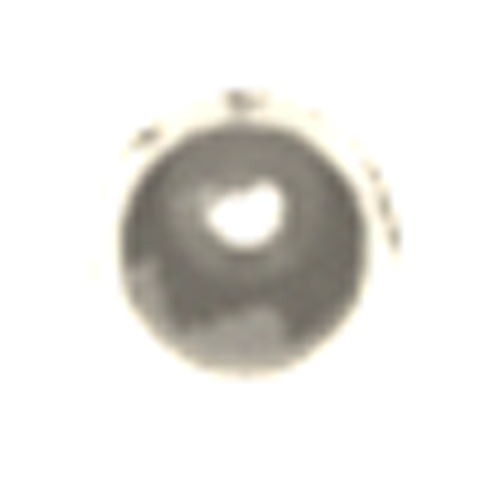

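The nose shows at (274,130.7) inside the hole, matching the predicted (273.9,130.3). Pin and hole are aligned, so I'll lower slowly.

{"op": "step_arm", "data": {"steps": [{"x":0.0002,"y":0.0,"z":0.004,"ax":0.0,"ay":0.0,"az":0.0,"claw":0.008},{"x":0.0,"y":0.0,"z":0.004,"ax":0.0,"ay":0.0,"az":0.0,"claw":0.008},{"x":0.0,"y":0.0,"z":0.003,"ax":0.0,"ay":0.0,"az":0.0,"claw":0.008},{"x":0.0,"y":0.0,"z":0.0,"ax":0.0,"ay":0.0,"az":0.0,"claw":0.008}]}}

```text
time_s: 11.13
ee_pos: [0.5288, 0.2417, 0.1063]
eef_rot: [3.141, -0.001, 1.228]
force: [0.2, -0.1, -7.5]
grip_width: 0.0136
```

```bash
python3 plan.py .5284 .2418 .09 70.4 2
```

```text
pose [0.5288 0.2417 0.1063] [ 1.7998e+02 -5.0000e-02  7.0360e+01] t 11.13 F [ 0.2 -0.1 -7.5] M [-0.03 -0.07 -0.02] w 0.0136 q [0.37 0.46 1.54 0.   1.14 0.71]
left mm [ -0.4   0.1 -16.3] rotvec [ 0.02 -0.05 -0.04]
0 xyz [-0.     -0.0002  0.0082] a [ 0.01 -0.02 -0.02]
1 xyz [-0.     -0.0002  0.0082] a [ 0.01 -0.02 -0.02]
```

{"op": "step_arm", "data": {"steps": [{"x":0.0,"y":-0.0003,"z":0.004,"ax":0.0,"ay":0.0,"az":0.0,"claw":0.008},{"x":0.0,"y":0.0,"z":0.004,"ax":0.0,"ay":0.0,"az":0.0,"claw":0.008},{"x":0.0,"y":0.0,"z":0.004,"ax":0.0,"ay":0.0,"az":0.0,"claw":0.008},{"x":0.0,"y":0.0,"z":0.002,"ax":0.0,"ay":0.0,"az":0.0,"claw":0.008}]}}

```text
time_s: 11.47
ee_pos: [0.5286, 0.2419, 0.0912]
eef_rot: [3.141, -0.001, 1.228]
force: [-0.7, 0.7, -7.2]
grip_width: 0.0135
```

```bash
python3 plan.py .5284 .2418 .07 70.4 2
```

```text
pose [0.5286 0.2419 0.0912] [ 1.7996e+02 -6.0000e-02  7.0360e+01] t 11.47 F [-0.7  0.7 -7.2] M [ 0.01 -0.04  0.02] w 0.0135 q [0.37 0.48 1.55 0.   1.11 0.71]
left mm [ -0.2  -0.1 -21.2] rotvec [ 0.04 -0.06 -0.04]
0 xyz [-0.0001 -0.0001  0.0106] a [ 0.02 -0.03 -0.02]
1 xyz [-0.0001 -0.0001  0.0106] a [ 0.02 -0.03 -0.02]
```

Underside is at about 62 mm, past the tapers with no contact force. Continue.

{"op": "step_arm", "data": {"steps": [{"x":0.0,"y":0.0,"z":0.004,"ax":0.0,"ay":0.0,"az":0.0,"claw":0.008},{"x":0.0,"y":0.0,"z":0.004,"ax":0.0,"ay":0.0,"az":0.0,"claw":0.008},{"x":0.0,"y":0.0,"z":0.004,"ax":0.0,"ay":0.0,"az":0.0,"claw":0.008},{"x":0.0,"y":0.0,"z":0.003,"ax":0.0,"ay":0.0,"az":0.0,"claw":0.008}]}}

```text
time_s: 11.8
ee_pos: [0.5287, 0.2419, 0.0746]
eef_rot: [3.141, -0.001, 1.228]
force: [0.1, 0.5, -8.0]
grip_width: 0.0138
```

```bash
python3 plan.py .5284 .2418 .063 70.4 2
```

```text
pose [0.5287 0.2419 0.0746] [ 1.7996e+02 -7.0000e-02  7.0360e+01] t 11.8 F [ 0.1  0.5 -8. ] M [-0.   -0.03  0.03] w 0.0138 q [0.37 0.5  1.56 0.   1.08 0.71]
left mm [ -0.3  -0.1 -11.6] rotvec [ 0.04 -0.07 -0.04]
0 xyz [-0.0001 -0.0001  0.0058] a [ 0.02 -0.03 -0.02]
1 xyz [-0.0001 -0.0001  0.0058] a [ 0.02 -0.03 -0.02]
```

{"op": "step_arm", "data": {"steps": [{"x":0.0,"y":0.0,"z":0.003,"ax":0.0,"ay":0.0,"az":0.0,"claw":0.008},{"x":0.0,"y":0.0,"z":0.003,"ax":0.0,"ay":0.0,"az":0.0,"claw":0.008},{"x":0.0,"y":0.0,"z":0.002,"ax":0.0,"ay":0.0,"az":0.0,"claw":0.008},{"x":0.0,"y":0.0,"z":0.001,"ax":0.0,"ay":0.0,"az":0.0,"claw":0.008}]}}

```text
time_s: 12.13
ee_pos: [0.5285, 0.2418, 0.0639]
eef_rot: [3.141, -0.001, 1.228]
force: [-0.8, -0.8, -6.7]
grip_width: 0.0138
```

```bash
python3 plan.py .5284 .2418 .063 70.4 2
```

```text
pose [0.5285 0.2418 0.0639] [ 1.7999e+02 -4.0000e-02  7.0360e+01] t 12.13 F [-0.8 -0.8 -6.7] M [-0.03 -0.05  0.01] w 0.0138 q [0.37 0.52 1.57 0.   1.06 0.71]
left mm [-0.1 -0.  -0.9] rotvec [ 0.01 -0.04 -0.04]
0 xyz [-0.     -0.      0.0005] a [ 0.   -0.02 -0.02]
1 xyz [-0.     -0.      0.0005] a [ 0.   -0.02 -0.02]
```

Still carrying the weight. I'll lower in sub-mm steps until the force changes sign.

{"op": "step_arm", "data": {"steps": [{"x":0.0,"y":0.0,"z":0.0007,"ax":0.0,"ay":0.0,"az":0.0,"claw":0.008},{"x":0.0,"y":0.0,"z":0.0007,"ax":0.0,"ay":0.0,"az":0.0,"claw":0.008}]}}

```text
time_s: 12.3
ee_pos: [0.5286, 0.2419, 0.0628]
eef_rot: [3.141, -0.001, 1.228]
force: [-4.9, -3.0, 5.8]
grip_width: 0.0136
```

{"op": "step_arm", "data": {"steps": [{"x":0.0,"y":0.0,"z":0.0007,"ax":0.0,"ay":0.0,"az":0.0,"claw":0.008}]}}

```text
time_s: 12.38
ee_pos: [0.5287, 0.2419, 0.0629]
eef_rot: [3.141, -0.001, 1.228]
force: [-5.9, -2.3, 3.9]
grip_width: 0.0135
```

{"op": "step_arm", "data": {"steps": [{"x":0.0,"y":0.0,"z":0.0007,"ax":0.0,"ay":0.0,"az":0.0,"claw":0.008}]}}

```text
time_s: 12.47
ee_pos: [0.5288, 0.2419, 0.0629]
eef_rot: [3.141, -0.001, 1.228]
force: [-4.7, -1.3, 3.4]
grip_width: 0.0138
```

Seated at the expected height: TCP 62.9 mm gives underside 34 mm. Now release.

{"op": "step_arm", "data": {"steps": [{"x":0.0,"y":0.0,"z":0.0,"ax":0.0,"ay":0.0,"az":0.0,"claw":0.02},{"x":0.0,"y":0.0,"z":0.0,"ax":0.0,"ay":0.0,"az":0.0,"claw":0.04},{"x":0.0,"y":0.0,"z":0.0,"ax":0.0,"ay":0.0,"az":0.0,"claw":0.04},{"x":0.0,"y":0.0,"z":0.0,"ax":0.0,"ay":0.0,"az":0.0,"claw":0.04}]}}

```text
time_s: 12.8
ee_pos: [0.5307, 0.2427, 0.065]
eef_rot: [3.136, -0.005, 1.228]
force: [0.0, 0.6, 0.8]
grip_width: 0.0366
```

{"op": "step_arm", "data": {"steps": [{"x":0.0,"y":0.0,"z":-0.01,"ax":0.0,"ay":0.0,"az":0.0,"claw":0.04},{"x":0.0,"y":0.0,"z":-0.02,"ax":0.0,"ay":0.0,"az":0.0,"claw":0.04},{"x":0.0,"y":0.0,"z":-0.025,"ax":0.0,"ay":0.0,"az":0.0,"claw":0.04},{"x":0.0,"y":0.0,"z":-0.025,"ax":0.0,"ay":0.0,"az":0.0,"claw":0.04},{"x":0.0,"y":0.0,"z":-0.02,"ax":0.0,"ay":0.0,"az":0.0,"claw":0.04}]}}

```text
time_s: 13.22
ee_pos: [0.5286, 0.2418, 0.1673]
eef_rot: [3.141, -0.001, 1.228]
force: [0.3, 1.3, -0.1]
grip_width: 0.04
```

{"op": "step_arm", "data": {"steps": [{"x":-0.015,"y":0.0,"z":0.0,"ax":0.0,"ay":0.0,"az":0.0,"claw":0.04},{"x":-0.025,"y":0.0,"z":0.0,"ax":0.0,"ay":0.0,"az":0.0,"claw":0.04},{"x":-0.03,"y":0.0,"z":0.0,"ax":0.0,"ay":0.0,"az":0.0,"claw":0.04},{"x":-0.025,"y":0.0,"z":0.0,"ax":0.0,"ay":0.0,"az":0.0,"claw":0.04},{"x":0.0,"y":0.0,"z":0.0,"ax":0.0,"ay":0.0,"az":0.0,"claw":0.04}]}}

```text
time_s: 13.63
ee_pos: [0.4978, 0.1511, 0.1771]
eef_rot: [3.129, -0.01, 1.231]
force: [-0.8, 0.6, 0.1]
grip_width: 0.04
```

```bash
python3 plan.py .5284 .2418 .15 70.4 1; python3 snap.py w9; python3 - <<'E'
from h import *
for n in ('side','scene'):
    im,d=vision.camera(n);np.savez(f'pics/{n}9.npz',im=im,d=d);cv2.imwrite(f'pics/{n}9.png',im[:,:,::-1])
z=np.load('pics/w9.npz');o={k:z[k] for k in('ee_pos','eef_rot')};C=cloud(pose('wrist',o),z['d'])
m=(C[...,2]>.04)&(C[...,2]<.056)&(np.hypot(C[...,0]-.528,C[...,1]-.242)<.09);m[250:]=0
A=np.c_[C[m][:,0]-.528,C[m][:,1]-.242,np.ones(m.sum())];print('plate top plane',m.sum(),np.linalg.lstsq(A,C[m][:,2],rcond=None)[0])
E
```

```text
pose [0.4978 0.1511 0.1771] [179.29  -0.57  70.54] t 13.63 F [-0.8  0.6  0.1] M [ 0.01 -0.03  0.06] w 0.04 q [0.22 0.25 1.65 0.   1.22 0.56]
left mm [ 30.6  90.7 -27.1] rotvec [ 0.71 -0.57  0.14]
0 xyz [ 0.0955 -0.0017  0.0281] a [ 0.71 -0.57  0.14]
plate top plane 17552 [2.85705469e-04 1.15025989e-05 4.77482628e-02]
```

View pics/w9.png

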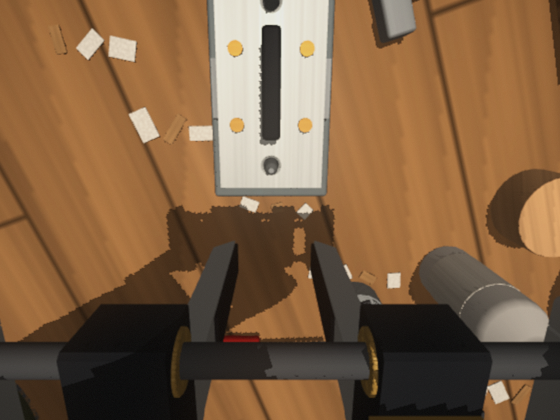

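View pics/side9.png

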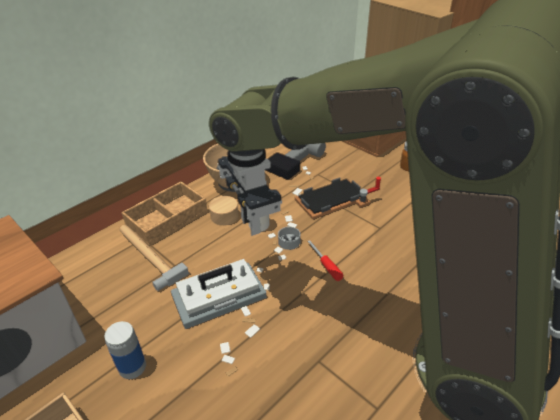

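View pics/scene9.png

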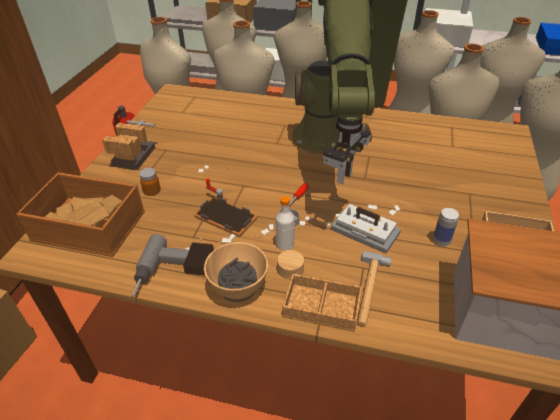

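The wrist view shows the near pin up through its hole at (270,165). The plate's top plane is at 47.7 mm (48 expected) and level. Both overview images show the other items where they started and the gripper clear.

```bash
python3 -c "
from station import ctrl,ticket
o=ctrl.get_obs();print(o['joint_vel'].round(3),o['force'].round(1));print(ticket.hand_in())"
```

```text
[ 0.017  0.022 -0.007  0.001 -0.002  0.002] [-0.2 -0.5 -0.2]
the job is handed in; nothing more can be done
None
```

The drill plate is on the jig, flush and fully home over the neck cap, and the job was handed in at about 14 s.

- **Catch:** I swung it out past the plate's end to about 1.57 rad. That figure comes from the finger position; I did not measure the catch angle itself. The camera views showed it well clear of the plate.
- **Carry:** I lifted the plate by the handle and carried it round the glue bottle. Tool tilt stayed within about 0.6°, with the largest readings during the lift and carry.
- **Lowering:** It went down in small steps, with no contact force seen until it reached the shoulders at the expected height. At that point the wrist read about 4–6 N upward and up to 6 N sideways. Both cleared on release.
- **Last checks:** After release the plate's top plane measured 47.7 mm (48 mm expected) with under 0.02° of slope. The near pin was visible up through its hole. In both overview pictures the other items looked to be where they started, which I judged by eye. The gripper was open and clear of everything.
- **Disagreement:** The cameras differed by about 2–3 mm on the plate and jig positions. I took the final alignment from the wrist camera, and the pin showed in the hole where it predicted.
- **Refused moves:** My first three move calls were rejected by the interface for format and moved nothing.

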